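# Snap open a counter display stand and lay the notched scraper blade on it

## Task

Set up the sample display on the parts counter: lift the folded stand by its bar until it snaps over and stays open by itself. Then lay the scraper blade that has the notch flat on the stand's sloping bed, notch over the little pin and its notched end down against the ledge, and let go. Leave the plain blade and the other things on the counter where they are.

Things in the scene. Friction and masses are not known exactly. Their poses are not given: they have to be found in the camera images.
- stand_panel (a joint): fold angle of the stand's panel: 0 = folded flat and level, 0.56 rad (32 degrees) = open against its stop, sloping up from the hinge. Over-centre spring: below about 0.34 rad it pulls shut, beyond that it pulls open and holds. Lifting the bar takes about 10 N at first, falling to nothing at 0.34 rad. Once open, about 15 N square on mid-panel can knock it shut.
- stand_hinge (a point): middle of the panel's hinge line, 32 mm above the table. Axes turn with the panel: x up the panel, y along the hinge, z out of its upper face; it opens about -y. Grey panel 178 x 150 mm, upper face at z = 3 mm, over a fixed base 200 x 160 mm. Black bed on it: x = 24 to 114 mm, 40 mm wide in y, top at z = 19 mm, 16 mm above the panel.
- stand_bar (a point): middle of the lift bar: round steel bar, 12 mm diameter, parallel to the hinge, 78 mm clear between its two posts, its axis 28 mm above the panel's upper face; it lies at x = 165, z = 31 mm of stand_hinge. Axes as stand_hinge.
- stand_pin (a point): foot of the locating pin on the bed's top, at x = 34, y = 0, z = 19 mm of stand_hinge; axes as stand_hinge (x up the slope, z out of the bed). The pin is 8 mm in diameter, 12 mm high. 10 mm below it (x = -10 mm) is the upper face of the ledge, an aluminium wall 60 mm long in y, 8 mm high above the bed. The bed reaches to x = +80 mm.
- blade: the notched scraper blade: flat steel plate 90 x 60 x 4 mm, 0.1 to 0.2 kg, lying loose on a fixed carton 80 x 40 x 30 mm high, which it overhangs by about 10 mm at its long sides. Origin: centre of its underside; x along its length, z up. Notch 12 mm wide, 22 mm deep, in the middle of its -x end; dark cutting edge at the +x end.
- blade_notch (a point): point in the notch on the blade's underside, on the centre line, 10 mm in from the notched end (x = -35 mm of the blade). Axes as the blade. When the blade is home it coincides with stand_pin.
- plain_blade: the other blade, 90 x 60 x 4 mm, the same but without a notch, on a second carton of the same size. Leave it. Origin: centre of its underside, x along its length.
- tape_measure: bystander: tape measure 66 x 34 x 62 mm, standing; origin under its centre.
- screwdriver: bystander: screwdriver lying on the table, along its x; origin under it.
- wrench: bystander: spanner lying on the table, along its x; origin under it.
- parts_bin: bystander: open black parts bin 130 x 100 x 60 mm; origin under its centre.
- tape_roll: bystander: roll of paper tape, 90 mm diameter, 45 mm high, lying flat; origin under its centre.
- spray_can: bystander: spray can 56 mm diameter, 170 mm high, standing; origin under its centre.
Things that resemble listed ones, but are neither listed nor needed, are in the scene too. Leave any blue look-alike of the blade alone.

How it is judged (in metres and radians):
On the way, in this order (a step that is already met when the one before it is completed fails the run):
1. the stand has snapped open (panel beyond 0.51 rad) (value of joint stand_panel above 0.51 rad), for 0.2 s.
2. the notched blade lies home on the bed, notch over the pin, with the stand open (value of joint stand_panel above 0.51 rad and x of blade_notch in the frame of stand_pin between -0.004 and 0.004 m and y of blade_notch in the frame of stand_pin between -0.0035 and 0.0035 m and z of blade_notch in the frame of stand_pin between -0.003 and 0.003 m and angle between the z axis of blade and the z axis of stand_pin, either way round below 0.07 rad and angle between the x axis of blade and the x axis of stand_pin, either way round below 0.09 rad), for 0.2 s.
At the end, for the whole second after the job is handed in: Stand open (over 0.51 rad) and still; notched blade released, at rest, flat on the bed (3 mm, 0.07 rad), notch over the pin (3.5 mm sideways), notched end within 4 mm of the ledge, length within 0.09 rad of the slope line (all of step 2 and velocity of joint stand_panel between -0.05 and 0.05 rad/s and linear speed of blade below 0.01 m/s and contact force between the fingers and blade below 0.1 N); the robot touches nothing.
It fails at once if the plain blade or a bystander was moved by more than 30 mm (distance of any of plain_blade, tape_measure, screwdriver, wrench, parts_bin, tape_roll, spray_can from where it was at the start of the episode above 0.03 m).
It also fails if it takes over 58 s, if anything falls off the work surface, if the arm or the gripper's body presses on something with over 40 N, if the wrist force passes 120 N, or if a joint passes its speed limit or range.

## Robot

A 6-joint arm with a two-finger parallel gripper is mounted at the origin on the work surface. World frame = base frame: x ahead of the robot, y to its left, z up, the work surface at z = 0. Lengths are in m, angles in degrees, forces in N, time in s.
With the tool pointing down it reaches from about 0.425 to 0.95 m from the base axis. Payload 3.5 kg.
Tool frame: the origin (TCP) lies midway between the tips of the shut fingers; the grasp point (between the pads) lies 19 mm behind it; z points along the fingers, y is the line along which they close (so a half turn about z gives the same grasp; the last joint's range is limited). The gripper opens to 85 mm and grips with 20 to 120 N. Pads are 22 mm wide; open, the fingers measure 114 mm over their backs; the gripper's body (76 mm by 85 mm) begins 54 mm behind the grasp point. The pads swing forward as they close: fully open they stand 13 mm farther back than shut.
Start: joints at [62.338, 16.404, 90.338, -0, 73.258, -8.594], TCP at [0.22, 0.638, 0.231] pointing down, gripper open.
Joint ranges: [-158.93, 158.93], [-51.34, 127.21], [12.03, 142.37], [-87.48, 267.48], [13.55, 161.25], [-162.69, 162.69]. Speed limits (degrees/s): [159.86, 159.86, 180, 180, 180, 180].

## Interface

Orientations are given as [roll, pitch, yaw] about the fixed x, y, z axes, in that order (R = Rz(yaw) Ry(pitch) Rx(roll)).
In Python, from station import * gives the robot as it stands.
- The arm moves only by the tool jog_arm, never from a script. Its argument "increments" is a list of rows, each an object of numbers: "x", "y", "z": the shift along the tool's x, y, z scaled (see below); "wx", "wy", "wz": the turn, a rotation vector about the tool's x, y, z scaled (see below); "grip": the opening, from -1 (shut) to 1 (fully open). In form: [{"x": .., "y": .., "z": .., "wx": .., "wy": .., "wz": .., "grip": ..}, ...]. A call has 1 to 5 rows; each row is the pose to reach, as a shift and turn from the pose commanded when the call began, along the tool's axes at that moment; what a row does not reach only later rows make up. The controller multiplies each number of a shift by 75 cm and each number of a turn by 60 degrees. A row lasts 1/8 s, in which the tool goes at most 62.5 mm and 10.7 degrees, less where a joint would pass 70% of its speed; a pose out of reach is approached as far as the arm can. A call with a number of a shift or a turn outside -1 to 1 is refused whole. A call with a gripper value outside its range is refused whole. The fingers move at their own pace and stop on an object; "squeeze" is the grip in N (left out, the last holds). Time passes only in rows, so rows that repeat a pose let the fingers close. It gives the time, the measured TCP pose, the force, the opening and the grip force at its end, in the units of the state.
- get_obs(): the state, without advancing time (a new reading comes with each control period).
- grab_frame(name): name is "scene" or "side" or "wrist"; returns the picture (400x640x3 uint8, blue, green, red); there is no depth.
- get_calibration(name): a dict with "intrinsics" (3x3 intrinsics, pixels), "view" (4x4, takes a point from world to camera coordinates). Camera axes: x right, y up, looking along -z (the intrinsics and any distortion apply to the point x, -y, -z); pixel columns grow to the right and rows downward; lengths in m; the calibration is good to about 2 mm. A picture is of the moment at which its call begins: read the wrist's pose just before it. get_calibration takes no time and is no camera call; for the wrist camera it gives the pose at the moment of the call.
- finish_job(): hands the job in; it is judged then, once.
The state is a dict: "time": time; "joint_positions": joint angles; "qvel": joint speeds; "tau": joint torques, N m; "ee_pos": TCP position; "tool_rot": TCP orientation; "contact_force": force on the tool from outside, world axes, zero at the start; "ft_torque": the same for the moment, N m; "grip_width": finger opening in m; "grip_force": force on a finger pad.
Only numpy, scipy, OpenCV 4.12 (cv2) and the standard library are available. Lean on these libraries where they do the work, as an engineer would, in place of code of your own. Each camera call takes 0.05 s, during which the arm holds its last target. There are 200 camera calls.

## Working session

There is one attempt and no reset: what is moved stays moved. The work goes in short steps, Python scripts to look and compute and a tool call to move; the robot and the scene stay as the last step left them, time stands still between calls to the robot, and variables do not carry over. Pictures are saved under pics/ and viewed, at most 10 in all, crops included, and the job is handed in when it is done.

Besides the shell and the picture viewer there is one more tool, called by a JSON object that holds its "name" and its "arguments", one argument or row to a line. jog_arm: Moves the arm, as the interface text tells. Shifts and turns lie within -1 to 1; 1 stands for 75 cm of shift or 60 degrees of turn. Its arguments: {"type":"object","properties":{"increments":{"type":"array","items":{"type":"object","properties":{"x":{"type":"number"},"y":{"type":"number"},"z":{"type":"number"},"wx":{"type":"number"},"wy":{"type":"number"},"wz":{"type":"number"},"grip":{"type":"number"}}}},"squeeze":{"type":"number"}},"required":["increments"]}

```bash
ls; mkdir -p pics
python3 - <<'E'
from station import *
import cv2,numpy as np
o=get_obs();print(o)
for n in ["scene","side","wrist"]:
    c=get_calibration(n);print(n,c)
    cv2.imwrite(f"pics/{n}0.png",grab_frame(n))
a=cv2.imread("pics/scene0.png");b=cv2.imread("pics/side0.png")
E
```

```text
pics
{'time': 0.0, 'joint_positions': array([ 6.23365636e+01,  1.64560271e+01,  9.04235988e+01, -3.53393654e-04,
        7.32569272e+01, -8.59403458e+00]), 'qvel': array([-0.16089217,  0.01096727,  0.04972913, -0.10234075,  0.00033965,
       -0.04004602]), 'tau': array([-5.51758585e-04, -4.05978048e+01, -2.92626965e+01, -1.61618646e-04,
        5.73609781e-03, -1.59032169e-06]), 'ee_pos': array([0.22019279, 0.63738057, 0.22990959]), 'tool_rot': array([-1.79864930e+02, -2.00710508e-02,  1.60930677e+02]), 'contact_force': array([ 1.22790753, -0.80580168,  0.36794912]), 'ft_torque': array([ 0.01444866, -0.00913138, -0.04032793]), 'grip_force': 0.0, 'grip_width': 0.08530926342028376}
scene {'intrinsics': array([[394.04034453,   0.        , 322.43222455],
       [  0.        , 394.04034453, 195.50841797],
       [  0.        ,   0.        ,   1.        ]]), 'view': array([[ 0.17219578,  0.98505887, -0.00276236, -0.07288549],
       [-0.52625337,  0.0943629 ,  0.84507576,  0.22919023],
       [ 0.83271004, -0.14406477,  0.53463945, -1.80558033],
       [ 0.        ,  0.        ,  0.      
[... 178 characters left out ...]
  1.        ]]), 'view': array([[ 0.9936444 , -0.11123264, -0.01726604, -0.51737474],
       [ 0.07545264,  0.54433557,  0.83546735, -0.09467729],
       [-0.08353271, -0.83146021,  0.54926878, -1.31161453],
       [ 0.        ,  0.        ,  0.        ,  1.        ]])}
wrist {'intrinsics': array([[310.25009219,   0.        , 318.0014404 ],
       [  0.        , 310.25009219, 201.39903338],
       [  0.        ,   0.        ,   1.        ]]), 'view': array([[ 0.32671218,  0.94512125, -0.00223173, -0.67327928],
       [-0.90999259,  0.31392924, -0.27085404,  0.03476237],
       [-0.25528931,  0.09052217,  0.96261784, -0.37792354],
       [ 0.        ,  0.        ,  0.        ,  1.        ]])}
```

View pics/scene0.png

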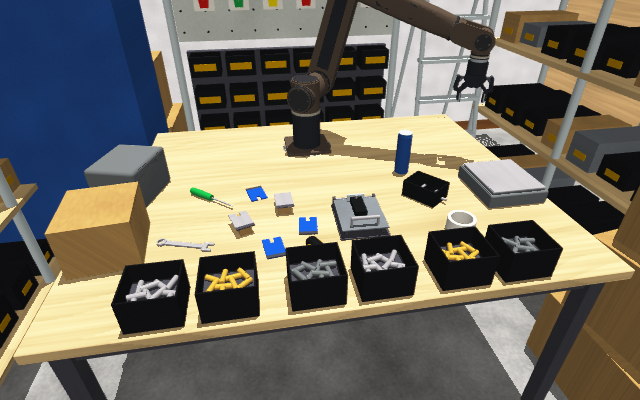

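View pics/side0.png

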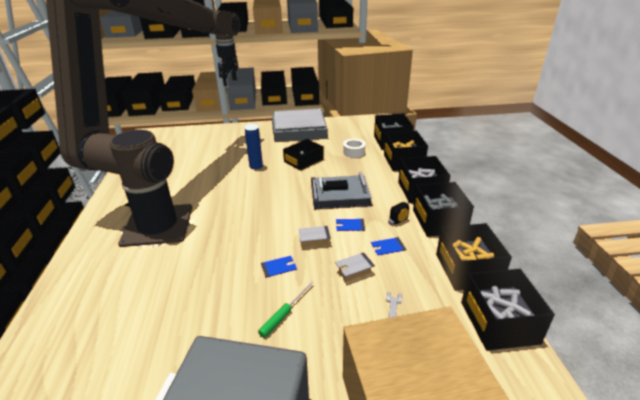

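The scene view shows the folded stand at about (360,215). There are two grey plates on cartons, at (241,222) and (284,202), and three blue flat look-alikes at (257,193), (308,225) and (273,246). I'll enlarge these to tell the blades apart.

Run:
```python
import cv2,numpy as np
a=cv2.imread("pics/scene0.png");b=cv2.imread("pics/side0.png")
A=cv2.resize(a[180:250,220:400],(800,311),interpolation=cv2.INTER_CUBIC)
B=cv2.resize(b[170:285,290:380],(0,0),fx=2.5,fy=2.5,interpolation=cv2.INTER_CUBIC)
C=np.zeros((600,800,3),np.uint8);C[:311]=A;C[312:312+B.shape[0],:B.shape[1]]=B[:288]
cv2.imwrite("pics/crop0.png",C)
```

```text
(no output)
```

View pics/crop0.png

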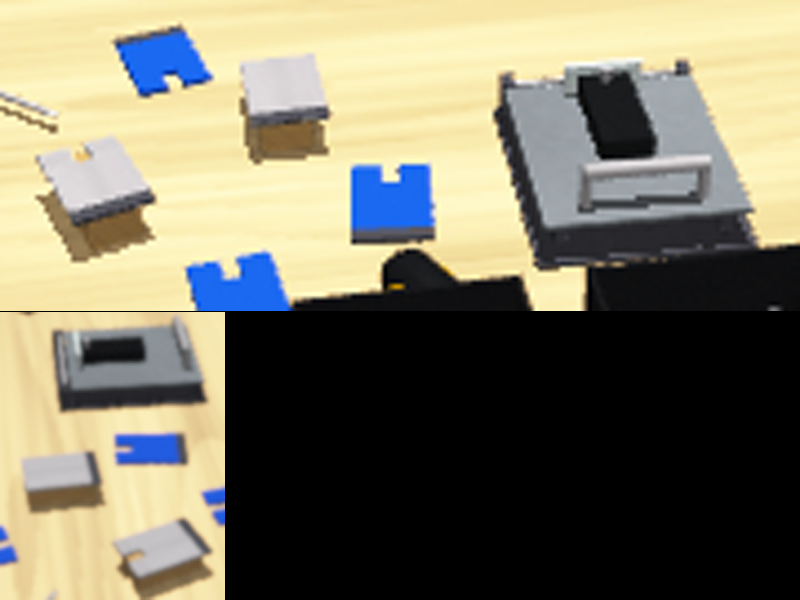

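The notched blade is the grey plate at scene (241,222): a silver plate on a carton with a dark edge, and the carton shows through its notch at (238,215). The plate at (284,202) has no notch, and the blue ones are look-alikes lying flat. Next I'll fit the poses of the stand and the blade.

```bash
cat > h.py <<'E'
import numpy as np
from scipy.optimize import least_squares
from scipy.spatial.transform import Rotation as Rot
def proj(c,P):
    P=np.atleast_2d(P); q=(c["view"]@np.c_[P,np.ones(len(P))].T).T[:,:3]*[1,-1,-1]
    u=(c["intrinsics"]@q.T).T; return u[:,:2]/u[:,2:]
def place(p,L,pitch=0,z=0):   # p=x,y,yaw(rad); pitch = fold angle
    return Rot.from_euler('ZY',[p[2],-pitch]).apply(L)+[p[0],p[1],z]
def fit(c,L,uv,z,p0,pitch=0):
    r=least_squares(lambda p:(proj(c,place(p,L,pitch,z))-uv).ravel(),p0,loss='soft_l1')
    return r.x,(proj(c,place(r.x,L,pitch,z))-uv)
BL=np.array([[-45,-30,4],[-45,30,4],[45,30,4],[45,-30,4]])/1e3
ST=np.array([[165,-39,31],[165,39,31],[24,-20,19],[24,20,19],[114,20,19],[114,-20,19]])/1e3
E
python3 - <<'E'
from h import *
from station import get_calibration
c=get_calibration("scene")
f=lambda l:np.array(l)/4.4444+[220,180]
p,r=fit(c,BL,f([(38,157),(117,138),(155,197),(70,218)]),.03,[.6,-.15,0]);print("blade",p,np.rad2deg(p[2]),r.round(1).tolist())
p,r=fit(c,ST,f([(590,168),(703,161),(580,80),(637,74),(655,150),(600,157)]),.032,[.6,.15,0]);print("stand",p,np.rad2deg(p[2]),r.round(1).tolist())
print(place(p,ST[:2].mean(0),0,.032))
w=get_calibration("wrist");print(w["view"][:3,:3].T)
E
```

```text
blade [ 0.5845885  -0.29104454  0.28433914] 16.29143251595102 [[-0.1, -0.5], [-0.0, -0.9], [-0.1, 0.4], [0.3, 0.8]]
stand [ 0.52261288  0.09777374 -0.06215328] -3.5611206750096365 [[-0.1, 1.6], [-0.6, 1.5], [0.3, -0.3], [-0.9, 0.3], [0.5, -1.8], [0.6, -2.5]]
[0.68729429 0.08752505 0.063     ]
[[ 0.32671253 -0.90995491 -0.25542315]
 [ 0.94512178  0.31400112  0.09026697]
 [-0.00193572 -0.27089733  0.9626063 ]]
```

```bash
cat >> h.py <<'E'
def jog(pos,R):
    from station import get_obs
    o=get_obs(); R0=Rot.from_euler('xyz',o["tool_rot"],degrees=True)
    d=R0.inv().apply(np.array(pos)-o["ee_pos"]); w=np.rad2deg((R0.inv()*R).as_rotvec())
    print("t",o["time"],"pos",o["ee_pos"].round(4),"rpy",o["tool_rot"].round(2),"F",o["contact_force"].round(1),"w",round(o["grip_width"],4))
    print("jog xyz",(d/.75).round(4),"w",(w/60).round(4),"| mm",(d*1e3).round(1),"deg",w.round(1))
def down(yaw): return Rot.from_euler('xyz',[180,0,yaw],degrees=True)
E
python3 - <<'E'
from h import *
from station import *
jog([.66,.0875,.24],down(86.4))
o=get_obs();w=get_calibration("wrist")
cam=-w["view"][:3,:3].T@w["view"][:3,3]
R0=Rot.from_euler('xyz',o["tool_rot"],degrees=True)
print("cam in tool",R0.inv().apply(cam-o["ee_pos"]),"axes",R0.inv().apply(w["view"][:3,:3]).round(3))
E
```

```text
t 0.15 pos [0.2202 0.6375 0.2302] rpy [-1.7989e+02 -1.0000e-02  1.6093e+02] F [-0.2  0.4  0.6] w 0.085
jog xyz [-0.7937 -0.5016 -0.0123] w [-1.7000e-03  9.0000e-04  1.2422e+00] | mm [-595.3 -376.2   -9.2] deg [-0.1  0.1 74.5]
cam in tool [ 0.06879915 -0.00058785 -0.1416569 ] axes [[-0.     1.     0.   ]
 [ 0.963  0.     0.271]
 [ 0.271  0.    -0.963]]
```

{"name": "jog_arm", "arguments": {
  "increments": [
    {"x": -0.79,"y": -0.5,"wz": 0.8},
    {"x": -0.79,"y": -0.5,"wz": 0.8},
    {"x": -0.79,"y": -0.5,"wz": 0.8},
    {"x": -0.79,"y": -0.5,"wz": 0.8},
    {"x": -0.79,"y": -0.5,"wz": 0.8}
  ]
}}

```text
invalid input at $.increments[0]: expected keys x, y, z, wx, wy, wz, grip
```

```bash
python3 -c "
from h import *
jog([.66,.0875,.24],down(86.4))"
```

```text
t 0.15 pos [0.2202 0.6375 0.2302] rpy [-1.7989e+02 -1.0000e-02  1.6093e+02] F [-0.2  0.4  0.6] w 0.085
jog xyz [-0.7937 -0.5016 -0.0123] w [-1.7000e-03  9.0000e-04  1.2422e+00] | mm [-595.3 -376.2   -9.2] deg [-0.1  0.1 74.5]
```

All keys are needed in every row.

{"name": "jog_arm", "arguments": {
  "increments": [
    {"x": -0.79,"y": -0.5,"z": 0,"wx": 0,"wy": 0,"wz": 0.8,"grip": 1},
    {"x": -0.79,"y": -0.5,"z": 0,"wx": 0,"wy": 0,"wz": 0.8,"grip": 1},
    {"x": -0.79,"y": -0.5,"z": 0,"wx": 0,"wy": 0,"wz": 0.8,"grip": 1},
    {"x": -0.79,"y": -0.5,"z": 0,"wx": 0,"wy": 0,"wz": 0.8,"grip": 1},
    {"x": -0.79,"y": -0.5,"z": 0,"wx": 0,"wy": 0,"wz": 0.8,"grip": 1}
  ]
}}

```text
time: 0.78
ee_pos: [0.4163, 0.392, 0.2311]
tool_rot: [-180.0, 0.0, 112.7]
contact_force: [-0.2, 1.2, -0.8]
grip_width: 0.0854
grip_force: 0.0
```

```bash
python3 -c "
from h import *
jog([.66,.0875,.24],down(86.4))"
```

```text
t 0.775 pos [0.4163 0.392  0.2311] rpy [-179.99    0.    112.74] F [-0.2  1.2 -0.8] w 0.0854
jog xyz [-0.5     0.1428 -0.0118] w [-1.000e-04  1.000e-04  4.391e-01] | mm [-375.   107.1   -8.9] deg [-0.   0.  26.3]
```

{"name": "jog_arm", "arguments": {
  "increments": [
    {"x": -0.5,"y": 0.143,"z": -0.01,"wx": 0,"wy": 0,"wz": 0.44,"grip": 1},
    {"x": -0.5,"y": 0.143,"z": -0.01,"wx": 0,"wy": 0,"wz": 0.44,"grip": 1},
    {"x": -0.5,"y": 0.143,"z": -0.01,"wx": 0,"wy": 0,"wz": 0.44,"grip": 1},
    {"x": -0.5,"y": 0.143,"z": -0.01,"wx": 0,"wy": 0,"wz": 0.44,"grip": 1},
    {"x": -0.5,"y": 0.143,"z": -0.01,"wx": 0,"wy": 0,"wz": 0.44,"grip": 1}
  ]
}}

```text
time: 1.4
ee_pos: [0.6125, 0.1488, 0.2371]
tool_rot: [-180.0, -0.0, 86.5]
contact_force: [0.6, 0.5, -0.1]
grip_width: 0.0854
grip_force: 0.0
```

```bash
python3 -c "
from h import *
from station import *
import cv2
jog([.66,.0875,.24],down(86.4))
c=get_calibration('wrist');im=grab_frame('wrist')
np.save('w1.npy',c['view'])
cv2.imwrite('pics/w1.png',im)"
```

```text
t 1.4 pos [0.6125 0.1488 0.2371] rpy [-1.7998e+02 -1.0000e-02  8.6520e+01] F [ 0.6  0.5 -0.1] w 0.0854
jog xyz [-0.0777  0.0682 -0.0039] w [-0.0003 -0.0001  0.002 ] | mm [-58.3  51.2  -2.9] deg [-0.  -0.   0.1]
```

View pics/w1.png

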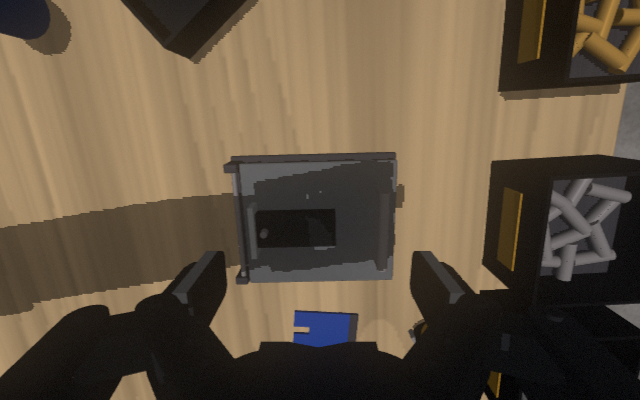

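The stand fills the middle of the wrist view, with the bed at (258-336, 210-248) and the bar near column 383. I'll brighten and enlarge it to get accurate points.

```bash
python3 -c "
import cv2,numpy as np
a=cv2.imread('pics/w1.png')[145:290,220:410]
a=cv2.resize(a,None,fx=4,fy=4,interpolation=cv2.INTER_CUBIC)
a=(255*(a/255.)**.45).astype(np.uint8)
cv2.imwrite('pics/w1c.png',a)"
```

```text
(no output)
```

View pics/w1c.png

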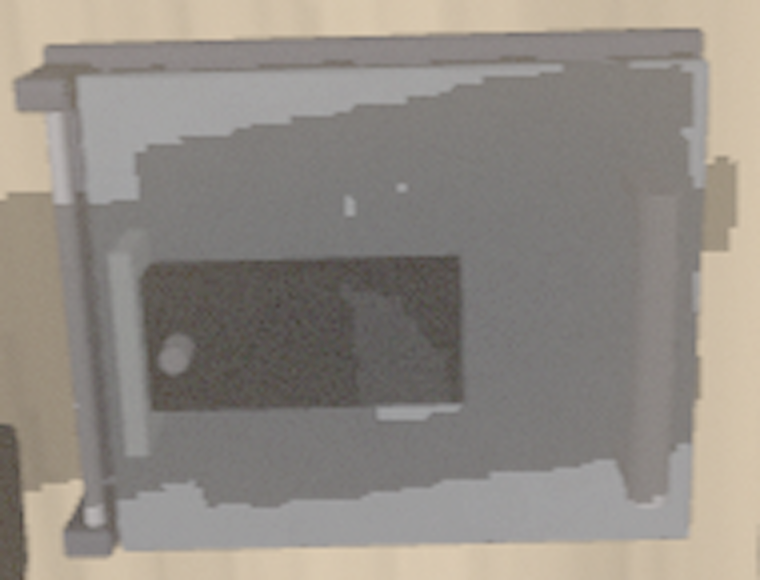

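Run:
```python
from h import *
from station import *
c=get_calibration("wrist"); c["view"]=np.load("w1.npy")
f=lambda l:np.array(l)/4+[220,145]
# image up = tool x ~ +y world ; right = +x
L=np.array([[165,39,31],[165,-39,31],[24,20,19],[24,-20,19],[114,20,19],[114,-20,19],[34,0,31],[178,75,3],[178,-75,3]])/1e3
uv=f([(658,195),(648,500),(143,265),(152,410),(458,257),(463,404),(175,360),(705,62),(687,538)])
p,r=fit(c,L,uv,.032,[.52,.1,0]);print(p,np.rad2deg(p[2]),r.round(1).tolist())
b=place(p,np.array([[165,0,31]])/1e3,0,.032)[0];print("bar",b)
y=90+np.rad2deg(p[2]);print(y)
jog([b[0],b[1],.12],down(y))
```

```text
[ 0.51546872  0.09587473 -0.04053598] -2.3225404830250387 [[0.8, 3.6], [0.6, -5.4], [-0.5, 2.3], [-0.2, -0.7], [1.8, 2.8], [0.7, -0.6], [-0.2, -0.7], [-3.2, -1.2], [-4.2, 0.7]]
bar [0.68033318 0.08918813 0.063     ]
87.67745951697496
t 1.45 pos [0.6167 0.1423 0.2372] rpy [179.77   0.25  86.22] F [ 1.1 -3.2  0.6] w 0.0855
jog xyz [-0.0644  0.0886  0.1569] w [ 0.0038  0.0043 -0.0242] | mm [-48.3  66.5 117.7] deg [ 0.2  0.3 -1.5]
```

{"name": "jog_arm", "arguments": {
  "increments": [
    {"x": -0.0644,"y": 0.0886,"z": 0.157,"wx": 0.0038,"wy": 0.0043,"wz": -0.024,"grip": 0.1},
    {"x": -0.0644,"y": 0.0886,"z": 0.157,"wx": 0.0038,"wy": 0.0043,"wz": -0.024,"grip": 0.1},
    {"x": -0.0644,"y": 0.0886,"z": 0.157,"wx": 0.0038,"wy": 0.0043,"wz": -0.024,"grip": 0.1},
    {"x": -0.0644,"y": 0.0886,"z": 0.157,"wx": 0.0038,"wy": 0.0043,"wz": -0.024,"grip": 0.1},
    {"x": -0.0644,"y": 0.0886,"z": 0.157,"wx": 0.0038,"wy": 0.0043,"wz": -0.024,"grip": 0.1}
  ]
}}

```text
time: 2.08
ee_pos: [0.6759, 0.0994, 0.1224]
tool_rot: [-180.0, -0.3, 88.0]
contact_force: [0.3, -0.0, 1.0]
grip_width: 0.0474
grip_force: 0.0
```

```bash
python3 -c "
from h import *
from station import *
import cv2
o=get_obs()
jog([.6803,.0892,.046],down(87.7))
c=get_calibration('wrist');im=grab_frame('wrist')
np.save('w2.npy',c['view']); print(o['qvel'].round(1))
cv2.imwrite('pics/w2.png',im)
print(proj(c,place([.5155,.0959,-.0405],np.array([[165,44,31],[165,-44,31],[34,0,31]])/1e3,0,.032)))"
```

```text
t 2.075 pos [0.6759 0.0994 0.1224] rpy [-179.99   -0.28   88.03] F [ 0.3 -0.   1. ] w 0.0474
jog xyz [-0.0139  0.0064  0.1018] w [-0.0002 -0.0047  0.0055] | mm [-10.4   4.8  76.3] deg [-0.  -0.3  0.3]
[ 0.3 -0.9 -0.3 -0.2 -0.2 -0. ]
[[326.28580038 168.7353489 ]
 [324.69208562 288.34098439]
 [135.99390279 230.69445878]]
```

View pics/w2.png

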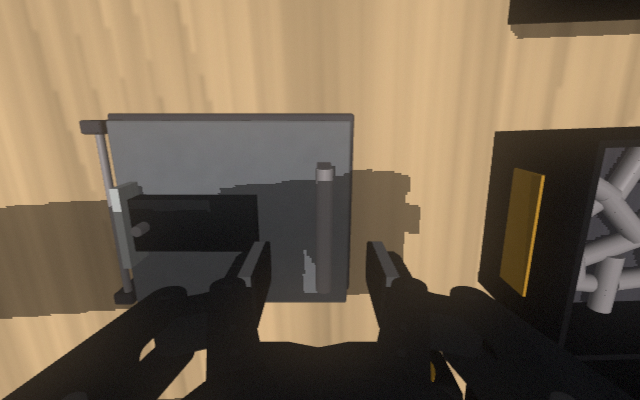

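The bar shows at columns 324-326 between the fingers and the pin top at (140,230). Both agree with the fit to within 2 mm, so I'll descend and grip.

{"name": "jog_arm", "arguments": {
  "increments": [
    {"x": -0.014,"y": 0.0064,"z": 0.06,"wx": 0,"wy": -0.004,"wz": 0.005,"grip": 0.0},
    {"x": -0.014,"y": 0.0064,"z": 0.1,"wx": 0,"wy": -0.004,"wz": 0.005,"grip": 0.0},
    {"x": -0.014,"y": 0.0064,"z": 0.102,"wx": 0,"wy": -0.004,"wz": 0.005,"grip": 0.0},
    {"x": -0.014,"y": 0.0064,"z": 0.102,"wx": 0,"wy": -0.004,"wz": 0.005,"grip": 0.0},
    {"x": -0.014,"y": 0.0064,"z": 0.102,"wx": 0,"wy": -0.004,"wz": 0.005,"grip": 0.0}
  ]
}}

```text
time: 2.75
ee_pos: [0.6809, 0.0884, 0.046]
tool_rot: [180.0, -0.0, 87.7]
contact_force: [0.9, 0.8, 0.3]
grip_width: 0.0427
grip_force: 0.0
```

{"name": "jog_arm", "arguments": {
  "increments": [
    {"x": 0,"y": 0,"z": 0,"wx": 0,"wy": 0,"wz": 0,"grip": -1},
    {"x": 0,"y": 0,"z": 0,"wx": 0,"wy": 0,"wz": 0,"grip": -1},
    {"x": 0,"y": 0,"z": 0,"wx": 0,"wy": 0,"wz": 0,"grip": -1},
    {"x": 0,"y": 0,"z": 0,"wx": 0,"wy": 0,"wz": 0,"grip": -1},
    {"x": 0,"y": 0,"z": 0,"wx": 0,"wy": 0,"wz": 0,"grip": -1}
  ],
  "squeeze": 60
}}

```text
time: 3.38
ee_pos: [0.6792, 0.0881, 0.0442]
tool_rot: [-179.8, -0.0, 87.7]
contact_force: [-4.0, 1.0, 5.2]
grip_width: 0.0099
grip_force: 58.5
```

```bash
python3 -c "
from h import *
from station import *
o=get_obs()
# arc: rotate tool with panel about hinge, starting from measured pose
p=[.5155,.0959,-.0405]
H=np.array([p[0],p[1],.032]); yax=Rot.from_euler('z',p[2]).apply([0,1,0])
R0=Rot.from_euler('xyz',o['tool_rot'],degrees=True)
for a in [6,12,18,24,30,33]:
    Q=Rot.from_rotvec(-np.deg2rad(a)*yax)
    t=H+Q.apply(o['ee_pos']-H); print(a); jog(t,Q*R0)
" | grep -v pos; python3 -c "
from h import *
jog([0,0,0],down(0))"|head -1
```

```text
6
jog xyz [ 0.     -0.003  -0.0227] w [-0.1 -0.  -0. ] | mm [  0.   -2.2 -17.1] deg [-6. -0. -0.]
12
jog xyz [ 0.     -0.0083 -0.045 ] w [-2.e-01 -0.e+00 -1.e-04] | mm [  0.   -6.3 -33.8] deg [-12.  -0.  -0.]
18
jog xyz [ 0.     -0.016  -0.0667] w [-3.e-01 -0.e+00 -1.e-04] | mm [  0. -12. -50.] deg [-18.  -0.  -0.]
24
jog xyz [ 0.     -0.0259 -0.0874] w [-4.e-01 -1.e-04 -1.e-04] | mm [  0.  -19.4 -65.5] deg [-24.  -0.  -0.]
30
jog xyz [ 0.     -0.0379 -0.1069] w [-5.e-01 -1.e-04 -2.e-04] | mm [  0.  -28.4 -80.2] deg [-30.  -0.  -0.]
33
jog xyz [ 0.     -0.0446 -0.1162] w [-5.5e-01 -1.0e-04 -2.0e-04] | mm [  0.  -33.5 -87.2] deg [-33.  -0.  -0.]
t 3.375 pos [0.6792 0.0881 0.0442] rpy [-1.7976e+02 -2.0000e-02  8.7690e+01] F [-4.   1.   5.2] w 0.0099
```

{"name": "jog_arm", "arguments": {
  "increments": [
    {"x": 0,"y": -0.0014,"z": -0.0114,"wx": -0.05,"wy": 0,"wz": 0,"grip": -1},
    {"x": 0,"y": -0.003,"z": -0.0227,"wx": -0.1,"wy": 0,"wz": 0,"grip": -1},
    {"x": 0,"y": -0.0055,"z": -0.034,"wx": -0.15,"wy": 0,"wz": 0,"grip": -1},
    {"x": 0,"y": -0.0083,"z": -0.045,"wx": -0.2,"wy": 0,"wz": 0,"grip": -1},
    {"x": 0,"y": -0.0083,"z": -0.045,"wx": -0.2,"wy": 0,"wz": 0,"grip": -1}
  ]
}}

```text
time: 4.0
ee_pos: [0.6736, 0.0883, 0.0771]
tool_rot: [168.1, -0.0, 87.7]
contact_force: [4.1, 0.9, -2.9]
grip_width: 0.0098
grip_force: 59.5
```

```bash
cat > arc.py <<'E'
from h import *
from station import *
o=get_obs(); p0=np.array([.6792,.0881,.0442]); R0=Rot.from_euler('xyz',[-179.76,-.02,87.69],degrees=True)
p=[.5155,.0959,-.0405]
H=np.array([p[0],p[1],.032]); yax=Rot.from_euler('z',p[2]).apply([0,1,0])
for a in [18,24,28,31,32]:
    Q=Rot.from_rotvec(-np.deg2rad(a)*yax); print(a); jog(H+Q.apply(p0-H),Q*R0)
E
python3 arc.py
python3 -c "
from station import *;import cv2
a=grab_frame('side')[140:230,290:400];cv2.imwrite('pics/s2.png',cv2.resize(a,None,fx=5,fy=5,interpolation=2))"
```

```text
18
t 4.0 pos [0.6736 0.0883 0.0771] rpy [ 1.6808e+02 -3.0000e-02  8.7670e+01] F [ 4.1  0.9 -2.9] w 0.0098
jog xyz [ 0.0001 -0.0033 -0.024 ] w [-0.0974 -0.0001 -0.0004] | mm [  0.1  -2.5 -18. ] deg [-5.8 -0.  -0. ]
24
t 4.0 pos [0.6736 0.0883 0.0771] rpy [ 1.6808e+02 -3.0000e-02  8.7670e+01] F [ 4.1  0.9 -2.9] w 0.0098
jog xyz [ 0.0001 -0.0086 -0.0463] w [-1.974e-01 -1.000e-04 -4.000e-04] | mm [  0.1  -6.5 -34.7] deg [-11.8  -0.   -0. ]
28
t 4.0 pos [0.6736 0.0883 0.0771] rpy [ 1.6808e+02 -3.0000e-02  8.7670e+01] F [ 4.1  0.9 -2.9] w 0.0098
jog xyz [ 0.0001 -0.0134 -0.0608] w [-2.641e-01 -1.000e-04 -5.000e-04] | mm [  0.1 -10.1 -45.6] deg [-15.8  -0.   -0. ]
31
t 4.0 pos [0.6736 0.0883 0.0771] rpy [ 1.6808e+02 -3.0000e-02  8.7670e+01] F [ 4.1  0.9 -2.9] w 0.0098
jog xyz [ 0.0001 -0.0177 -0.0715] w [-3.141e-01 -1.000e-04 -5.000e-04] | mm [  0.1 -13.3 -53.6] deg [-18.8  -0.   -0. ]
32
t 4.0 pos [0.6736 0.0883 0.0771] rpy [ 1.6808e+02 -3.0000e-02  8.7670e+01] F [ 4.1  0.9 -2.9] w 0.0098
jog xyz [ 0.0001 -0.0192 -0.075 ] w [-3.307e-01 -1.000e-04 -5.000e-04] | mm [  0.1 -14.4 -56.2] deg [-19.8  -0.   -0. ]
```

View pics/s2.png

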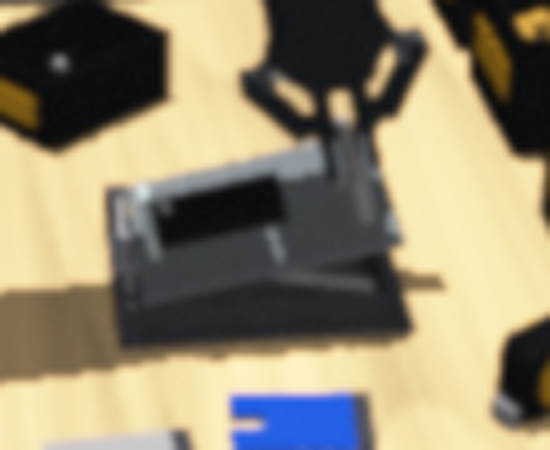

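The panel is lifting with the bar held in the fingers. I'll continue along the arc.

{"name": "jog_arm", "arguments": {
  "increments": [
    {"x": 0,"y": -0.0033,"z": -0.024,"wx": -0.0974,"wy": 0,"wz": 0,"grip": -1},
    {"x": 0,"y": -0.0086,"z": -0.0463,"wx": -0.1974,"wy": 0,"wz": 0,"grip": -1},
    {"x": 0,"y": -0.0134,"z": -0.0608,"wx": -0.264,"wy": 0,"wz": 0,"grip": -1},
    {"x": 0,"y": -0.0177,"z": -0.0715,"wx": -0.314,"wy": 0,"wz": 0,"grip": -1},
    {"x": 0,"y": -0.0177,"z": -0.0715,"wx": -0.314,"wy": 0,"wz": 0,"grip": -1}
  ]
}}

```text
time: 4.68
ee_pos: [0.6489, 0.0891, 0.1279]
tool_rot: [149.4, 0.0, 87.7]
contact_force: [-4.2, -1.2, 5.4]
grip_width: 0.0101
grip_force: 61.2
```

```bash
python3 arc.py | tail -3
```

```text
32
t 4.675 pos [0.6489 0.0891 0.1279] rpy [1.4938e+02 1.0000e-02 8.7690e+01] F [-4.2 -1.2  5.4] w 0.0101
jog xyz [ 0.0003 -0.0004 -0.0022] w [-0.0189  0.0004 -0.    ] | mm [ 0.2 -0.3 -1.7] deg [-1.1  0.  -0. ]
```

{"name": "jog_arm", "arguments": {
  "increments": [
    {"x": 0,"y": 0,"z": 0,"wx": 0,"wy": 0,"wz": 0,"grip": 0},
    {"x": 0,"y": 0,"z": 0,"wx": 0,"wy": 0,"wz": 0,"grip": 0},
    {"x": 0,"y": 0,"z": 0,"wx": 0,"wy": 0,"wz": 0,"grip": 0},
    {"x": 0,"y": 0,"z": -0.05,"wx": 0,"wy": 0,"wz": 0,"grip": 0},
    {"x": 0,"y": 0,"z": -0.12,"wx": 0,"wy": 0,"wz": 0,"grip": 0}
  ]
}}

```text
time: 5.3
ee_pos: [0.6021, 0.0909, 0.2025]
tool_rot: [149.7, -0.0, 87.7]
contact_force: [0.8, -0.0, 0.2]
grip_width: 0.0428
grip_force: 0.0
```

Run:
```python
from h import *
from station import *
import cv2
jog([.58,-.23,.25],down(61))
p=[.5155,.0959,-.0405]
c=get_calibration('wrist');im=grab_frame('wrist');np.save('w3.npy',c['view'])
u=proj(c,place(p,np.array([[165,44,31],[165,-44,31],[34,0,31],[114,20,19],[114,-20,19],[24,20,19],[24,-20,19]])/1e3,.56,.032))
print(u.round(0).tolist())
im=(255*(im/255.)**.5).astype(np.uint8)
cv2.imwrite('pics/w3.png',im)
```

```text
t 5.3 pos [0.6021 0.0909 0.2025] rpy [ 1.4967e+02 -1.0000e-02  8.7650e+01] F [ 0.8 -0.   0.2] w 0.0428
jog xyz [-0.4287  0.0217 -0.0608] w [ 0.4963 -0.1178  0.4336] | mm [-321.5   16.3  -45.6] deg [29.8 -7.1 26. ]
[[324.0, 149.0], [323.0, 268.0], [141.0, 210.0], [254.0, 180.0], [257.0, 231.0], [133.0, 180.0], [142.0, 230.0]]
```

View pics/w3.png

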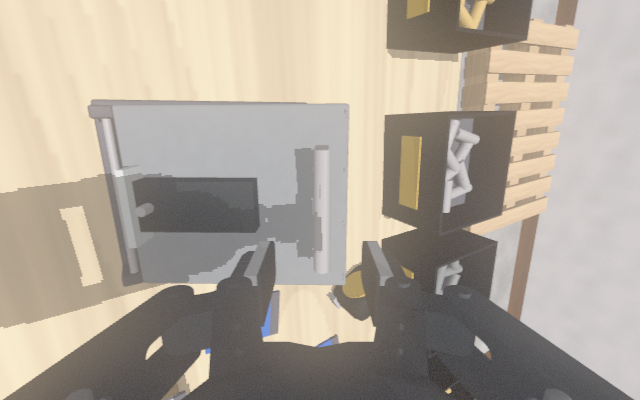

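The stand is open and holding, with the bar at (321,148)-(321,272), the bed at (134-259, 178-231) and the pin at about (142,210), close to the prediction. Next is the blade.

{"name": "jog_arm", "arguments": {
  "increments": [
    {"x": -0.43,"y": 0.02,"z": -0.06,"wx": 0.496,"wy": -0.118,"wz": 0.434,"grip": 0.6},
    {"x": -0.43,"y": 0.02,"z": -0.06,"wx": 0.496,"wy": -0.118,"wz": 0.434,"grip": 1},
    {"x": -0.43,"y": 0.02,"z": -0.06,"wx": 0.496,"wy": -0.118,"wz": 0.434,"grip": 1},
    {"x": -0.43,"y": 0.02,"z": -0.06,"wx": 0.496,"wy": -0.118,"wz": 0.434,"grip": 1},
    {"x": -0.43,"y": 0.02,"z": -0.06,"wx": 0.496,"wy": -0.118,"wz": 0.434,"grip": 1}
  ]
}}

```text
time: 5.98
ee_pos: [0.5819, -0.22, 0.2483]
tool_rot: [179.8, -0.1, 61.0]
contact_force: [1.3, 0.9, 0.5]
grip_width: 0.0851
grip_force: 0.0
```

```bash
python3 -c "
from h import *
jog([.5846,-.291,.20],down(16.3))"
```

```text
t 5.975 pos [ 0.5819 -0.22    0.2483] rpy [ 1.7978e+02 -1.4000e-01  6.0960e+01] F [1.3 0.9 0.5] w 0.0851
jog xyz [-0.0811  0.0488  0.0644] w [ 0.0026 -0.0036  0.7444] | mm [-60.9  36.6  48.3] deg [ 0.2 -0.2 44.7]
```

{"name": "jog_arm", "arguments": {
  "increments": [
    {"x": -0.08,"y": 0.045,"z": 0.064,"wx": 0,"wy": 0,"wz": 0.744,"grip": 1},
    {"x": -0.08,"y": 0.045,"z": 0.064,"wx": 0,"wy": 0,"wz": 0.744,"grip": 1},
    {"x": -0.08,"y": 0.045,"z": 0.064,"wx": 0,"wy": 0,"wz": 0.744,"grip": 1},
    {"x": -0.08,"y": 0.045,"z": 0.064,"wx": 0,"wy": 0,"wz": 0.744,"grip": 1},
    {"x": -0.08,"y": 0.045,"z": 0.064,"wx": 0,"wy": 0,"wz": 0.744,"grip": 1}
  ]
}}

```text
time: 6.6
ee_pos: [0.5818, -0.2864, 0.1998]
tool_rot: [179.9, -0.2, 16.4]
contact_force: [-0.6, -0.5, 0.3]
grip_width: 0.0855
grip_force: 0.0
```

{"name": "jog_arm", "arguments": {
  "increments": [
    {"x": 0,"y": 0,"z": 0,"wx": 0,"wy": 0,"wz": 0,"grip": 1},
    {"x": 0,"y": 0,"z": 0,"wx": 0,"wy": 0,"wz": 0,"grip": 1}
  ]
}}

```text
time: 6.85
ee_pos: [0.5819, -0.2862, 0.2004]
tool_rot: [179.9, -0.3, 16.5]
contact_force: [-0.8, -0.2, -0.2]
grip_width: 0.0853
grip_force: 0.0
```

```bash
python3 -c "
from h import *
from station import *
import cv2
jog([.5846,-.291,.20],down(16.3))
c=get_calibration('wrist');im=grab_frame('wrist');np.save('w4.npy',c['view'])
u=proj(c,place([.5846,-.291,.2843],BL,0,.03));print(u.round(1).tolist())
x,y=u.mean(0).astype(int);x=max(x,95);y=min(max(y,70),325);print(x-95,y-70)
cv2.imwrite('pics/w4.png',cv2.resize((255*(im[y-70:y+75,x-95:x+95]/255.)**.6).astype(np.uint8),None,fx=4,fy=4,interpolation=2))"
```

```text
t 6.85 pos [ 0.5819 -0.2862  0.2004] rpy [179.9   -0.27  16.45] F [-0.8 -0.2 -0.2] w 0.0853
jog xyz [0.0016 0.0071 0.0005] w [ 0.0016 -0.0046  0.0026] | mm [1.2 5.3 0.4] deg [ 0.1 -0.3  0.2]
[[350.7, 225.3], [293.8, 225.2], [292.1, 138.3], [353.6, 138.4]]
227 111
```

View pics/w4.png

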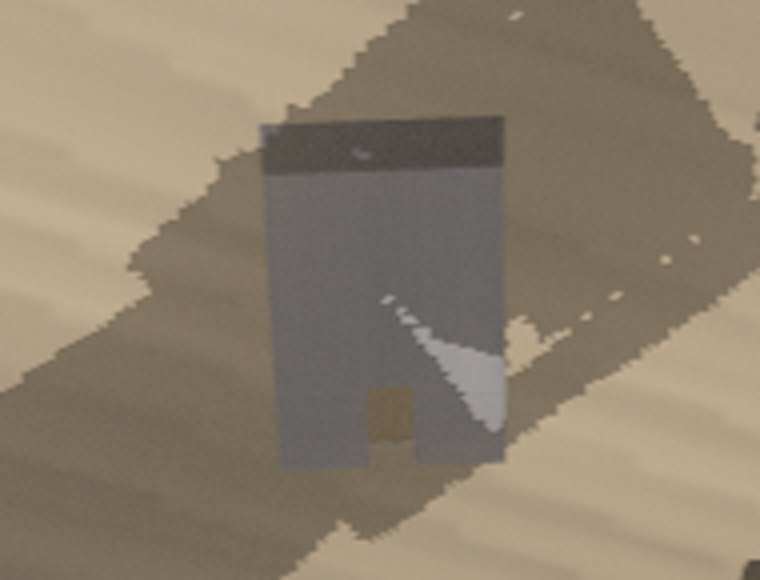

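The plate has an end notch at crop (390,415) with the carton visible through it, and its dark edge is at the far end. It is the right blade.

Run:
```python
from h import *
from station import *
c=get_calibration("wrist"); c["view"]=np.load("w4.npy")
uv=np.array([(504,463),(282,468),(262,125),(504,117)])/4+[227,111]
p,r=fit(c,BL,uv,.03,[.58,-.29,.28]);print(p,np.rad2deg(p[2]),r.round(1).tolist())
jog([p[0],p[1],.07],down(np.rad2deg(p[2])))
jog([p[0],p[1],.02],down(np.rad2deg(p[2])))
```

```text
[ 0.58250652 -0.29319443  0.31888284] 18.270640680262773 [[0.6, -0.0], [-0.7, 0.5], [-0.3, -0.2], [0.5, -0.1]]
t 6.9 pos [ 0.582  -0.2862  0.2004] rpy [179.9   -0.28  16.44] F [0.3 0.4 0.6] w 0.0855
jog xyz [-0.0028  0.0089  0.1739] w [ 0.0017 -0.0046 -0.0306] | mm [ -2.1   6.6 130.4] deg [ 0.1 -0.3 -1.8]
t 6.9 pos [ 0.582  -0.2862  0.2004] rpy [179.9   -0.28  16.44] F [0.3 0.4 0.6] w 0.0855
jog xyz [-0.0031  0.0087  0.2406] w [ 0.0017 -0.0046 -0.0306] | mm [ -2.3   6.6 180.4] deg [ 0.1 -0.3 -1.8]
```

{"name": "jog_arm", "arguments": {
  "increments": [
    {"x": -0.0028,"y": 0.0089,"z": 0.08,"wx": 0.0017,"wy": -0.0046,"wz": -0.031,"grip": 1},
    {"x": -0.0028,"y": 0.0089,"z": 0.15,"wx": 0.0017,"wy": -0.0046,"wz": -0.031,"grip": 1},
    {"x": -0.003,"y": 0.0087,"z": 0.2,"wx": 0.0017,"wy": -0.0046,"wz": -0.031,"grip": 1},
    {"x": -0.003,"y": 0.0087,"z": 0.2,"wx": 0.0017,"wy": -0.0046,"wz": -0.031,"grip": 1},
    {"x": -0.003,"y": 0.0087,"z": 0.2,"wx": 0.0017,"wy": -0.0046,"wz": -0.031,"grip": 1}
  ]
}}

```text
time: 7.52
ee_pos: [0.5835, -0.294, 0.0524]
tool_rot: [179.9, -0.1, 18.2]
contact_force: [-0.6, -0.5, 1.1]
grip_width: 0.0852
grip_force: 0.0
```

```bash
python3 -c "
from h import *
jog([.5825,-.2932,.014],down(18.27))"
```

```text
t 7.525 pos [ 0.5835 -0.294   0.0524] rpy [ 1.7986e+02 -1.0000e-01  1.8240e+01] F [-0.6 -0.5  1.1] w 0.0852
jog xyz [-0.001  -0.0016  0.0512] w [ 0.0023 -0.0017 -0.0005] | mm [-0.8 -1.2 38.4] deg [ 0.1 -0.1 -0. ]
```

{"name": "jog_arm", "arguments": {
  "increments": [
    {"x": -0.001,"y": -0.0016,"z": 0.03,"wx": 0.002,"wy": -0.0017,"wz": 0,"grip": 1},
    {"x": -0.001,"y": -0.0016,"z": 0.051,"wx": 0.002,"wy": -0.0017,"wz": 0,"grip": 1},
    {"x": -0.001,"y": -0.0016,"z": 0.051,"wx": 0.002,"wy": -0.0017,"wz": 0,"grip": 1},
    {"x": -0.001,"y": -0.0016,"z": 0.051,"wx": 0.002,"wy": -0.0017,"wz": 0,"grip": 1}
  ]
}}

```text
time: 8.02
ee_pos: [0.5813, -0.2924, 0.0121]
tool_rot: [-179.9, 0.1, 18.2]
contact_force: [-0.2, 0.4, -0.1]
grip_width: 0.0853
grip_force: 0.0
```

{"name": "jog_arm", "arguments": {
  "increments": [
    {"x": 0,"y": 0,"z": 0,"wx": 0,"wy": 0,"wz": 0,"grip": 0.3},
    {"x": 0,"y": 0,"z": 0,"wx": 0,"wy": 0,"wz": 0,"grip": 0.3},
    {"x": 0,"y": 0,"z": 0,"wx": 0,"wy": 0,"wz": 0,"grip": 0.2},
    {"x": 0,"y": 0,"z": 0,"wx": 0,"wy": 0,"wz": 0,"grip": 0.2},
    {"x": 0,"y": 0,"z": 0,"wx": 0,"wy": 0,"wz": 0,"grip": 0.2}
  ],
  "squeeze": 40
}}

```text
time: 8.65
ee_pos: [0.5819, -0.2929, 0.0132]
tool_rot: [-180.0, 0.0, 18.2]
contact_force: [0.1, -0.3, 5.0]
grip_width: 0.0586
grip_force: 43.5
```

{"name": "jog_arm", "arguments": {
  "increments": [
    {"x": 0,"y": 0,"z": -0.03,"wx": 0,"wy": 0,"wz": 0,"grip": 0.2},
    {"x": 0,"y": 0,"z": -0.1,"wx": 0,"wy": 0,"wz": 0,"grip": 0.2},
    {"x": 0,"y": 0,"z": -0.18,"wx": 0,"wy": 0,"wz": 0,"grip": 0.2},
    {"x": 0,"y": 0,"z": -0.26,"wx": 0,"wy": 0,"wz": 0,"grip": 0.2},
    {"x": 0,"y": 0,"z": -0.3,"wx": 0,"wy": 0,"wz": 0,"grip": 0.2}
  ]
}}

```text
time: 9.28
ee_pos: [0.5826, -0.2931, 0.2426]
tool_rot: [179.8, -0.1, 18.2]
contact_force: [0.3, 0.7, -1.8]
grip_width: 0.0582
grip_force: 43.7
```

```bash
cat > goal.py <<'E'
from h import *
from station import *
import sys
P=[.5155,.0959,-.0405]; TH=.56; OFF=[0,0,-.0168]   # blade underside centre in tool coords
def goal(dx,dy,dz,p=P,th=TH,off=OFF):  # blade-notch offset from pin, in panel axes (mm)
    c=place(p,(np.array([[34+35,0,19]])+[dx,dy,dz])/1e3,th,.032)[0]
    R=Rot.from_euler('ZY',[p[2],-th])*Rot.from_euler('x',180,degrees=True)
    jog(c-R.apply(off),R); return c-R.apply(off)
E
python3 - <<'E'
from goal import *
import cv2
goal(0,0,80)
c=get_calibration('wrist');im=grab_frame('wrist');np.save('w5.npy',c['view'])
o=get_obs();R=Rot.from_euler('xyz',o["tool_rot"],degrees=True)
L=BL*[1,-1,-1]+[0,0,-.0168]
u=proj(c,R.apply(L)+o["ee_pos"]);print(u.round(1).tolist())
x,y=u.mean(0).astype(int);x0=x-95;y0=min(y-72,400-145);print(x0,y0)
cv2.imwrite('pics/w5.png',cv2.resize((255*(im[y0:y0+145,x0:x0+190]/255.)**.6).astype(np.uint8),None,fx=4,fy=4,interpolation=2))
E
```

```text
t 9.275 pos [ 0.5826 -0.2931  0.2426] rpy [ 1.7984e+02 -1.1000e-01  1.8230e+01] F [ 0.3  0.7 -1.8] w 0.0582
jog xyz [ 0.0955 -0.5141  0.1379] w [-0.0936  0.5267  0.3341] | mm [  71.6 -385.5  103.4] deg [-5.6 31.6 20. ]
[[384.3, 367.1], [254.5, 366.7], [241.2, 175.0], [398.1, 175.1]]
224 198
```

View pics/w5.png

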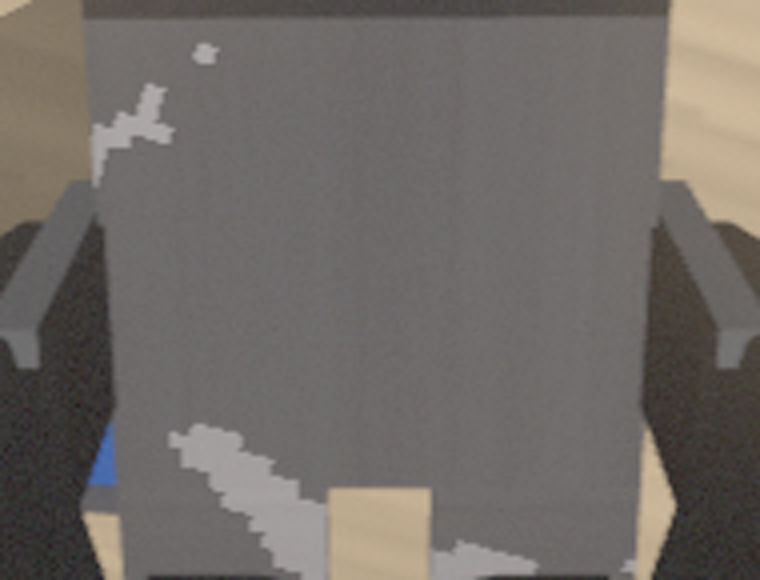

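The blade sits centred in the pads with the notch at crop columns 327-432. I've used all ten views, so the rest is numeric. I'll fit the blade-in-hand offset and refine the stand jointly from the three wrist frames.

```bash
cat > ref.py <<'E'
from goal import *
o=get_obs();K=get_calibration('wrist')["intrinsics"]
C=lambda n:{"intrinsics":K,"view":np.load(n)}
# blade in hand (arm held still since w5)
c5=C('w5.npy');Rt=Rot.from_euler('xyz',o["tool_rot"],degrees=True);t=o["ee_pos"]
px=lambda u,v:np.array([(u+.5)/4-.5+224,(v+.5)/4-.5+198])
obs=np.array([px(327,488),px(432,488),px(90,100),px(665,100),px(125,550),px(636,550)])
def hand(q):
    R=Rot.from_euler('xyz',[np.pi,q[4],q[3]])
    L=np.array([[-23,6,4],[-23,-6,4],[q[5]*1e3,30,4],[q[5]*1e3,-30,4],[q[6]*1e3,30,4],[q[6]*1e3,-30,4]])/1e3
    return (proj(c5,Rt.apply(R.apply(L)+q[:3])+t)-obs).ravel()
def hand_reg(q): return np.r_[hand(q),(q[2]+.0168)/.001,q[4]/.02]
r=least_squares(hand_reg,[0,0,-.0168,0,0,.04,-.04]);print("hand",r.x.round(4),np.abs(hand(r.x)).max())
# stand
w1=np.array([(658,195),(648,500),(152,410),(463,404),(175,360),(705,62),(687,538)])/4+[219.6,144.6]
L1=np.array([[165,44,31],[165,-44,31],[24,-20,19],[114,-20,19],[34,0,31],[178,75,3],[178,-75,3]])/1e3
w2=np.array([(136,232),(258,249)]);L2=np.array([[34,0,31],[114,-20,19]])/1e3
w3=np.array([(139,211),(259,231),(140,231),(321,148),(321,272),(348,104),(347,285)])
L3=np.array([[34,0,31],[114,-20,19],[24,-20,19],[165,44,31],[165,-44,31],[178,75,3],[178,-75,3]])/1e3
cs=[C('w1.npy'),C('w2.npy'),C('w3.npy')]
def st(q):
    e=[proj(c,place(q[:3],L,th,.032))-w for c,L,w,th in zip(cs,(L1,L2,L3),(w1,w2,w3),(0,0,q[3]))]
    return np.vstack(e)
r=least_squares(lambda q:np.r_[st(q).ravel(),(q[3]-.56)/.01],[.5155,.0959,-.04,.56],loss='soft_l1')
print("stand",r.x.round(4),np.rad2deg(r.x[2]));print(st(r.x).round(1).tolist())
E
python3 ref.py
```

```text
hand [ 0.0011 -0.0005 -0.0136 -0.0043  0.0049  0.0235 -0.0314] 1.5463622658137979
stand [ 0.5153  0.0955 -0.039   0.5676] -2.2332990455686437
[[1.2, -0.4], [0.8, -0.9], [0.1, 0.0], [1.0, -0.0], [0.1, -0.0], [-3.1, -0.7], [-3.9, 1.1], [-0.2, -0.8], [-1.8, 2.0], [1.5, -0.0], [-2.8, 1.2], [1.0, -0.2], [1.8, 1.8], [1.5, -2.7], [-6.2, -1.8], [-8.5, 1.5]]
```

```bash
sed -i 's/^P=.*/P=[.5153,.0955,-.039]; TH=.56; OFF=[.0008,-.0004,-.0168]/' goal.py; python3 -c "
from goal import *
print(goal(3,0,70))"
```

```text
t 9.325 pos [ 0.5837 -0.2939  0.2464] rpy [179.59  -0.28  18.23] F [ 0.4 -0.6  3.7] w 0.0585
jog xyz [ 0.1023 -0.512   0.1507] w [-0.0898  0.5231  0.3337] | mm [  76.7 -384.   113.1] deg [-5.4 31.4 20. ]
[0.53724062 0.09424358 0.13099228]
```

```bash
sed -i 's/^o=get_obs();K/o={"ee_pos":np.array([.5826,-.2931,.2426]),"tool_rot":[179.84,-.11,18.23]};K/' ref.py; python3 ref.py | head -1
```

```text
hand [ 0.0007  0.0005 -0.0158 -0.0031  0.0049  0.0241 -0.0314] 0.8154363653553958
```

{"name": "jog_arm", "arguments": {
  "increments": [
    {"x": 0.102,"y": -0.512,"z": 0.05,"wx": -0.09,"wy": 0.523,"wz": 0.334,"grip": 0.2},
    {"x": 0.102,"y": -0.512,"z": 0.05,"wx": -0.09,"wy": 0.523,"wz": 0.334,"grip": 0.2},
    {"x": 0.102,"y": -0.512,"z": 0.05,"wx": -0.09,"wy": 0.523,"wz": 0.334,"grip": 0.2},
    {"x": 0.102,"y": -0.512,"z": 0.05,"wx": -0.09,"wy": 0.523,"wz": 0.334,"grip": 0.2},
    {"x": 0.102,"y": -0.512,"z": 0.05,"wx": -0.09,"wy": 0.523,"wz": 0.334,"grip": 0.2}
  ]
}}

```text
time: 9.95
ee_pos: [0.5407, 0.0182, 0.2049]
tool_rot: [-179.5, -31.3, -2.6]
contact_force: [1.2, -0.9, -1.4]
grip_width: 0.0587
grip_force: 43.7
```

```bash
python3 -c "
from goal import *
print(goal(3,0,70))"
```

```text
t 9.95 pos [0.5407 0.0182 0.2049] rpy [-179.51  -31.31   -2.6 ] F [ 1.2 -0.9 -1.4] w 0.0587
jog xyz [-0.059  -0.1004  0.0802] w [-0.005   0.0129 -0.0053] | mm [-44.2 -75.3  60.2] deg [-0.3  0.8 -0.3]
[0.53724062 0.09424358 0.13099228]
```

{"name": "jog_arm", "arguments": {
  "increments": [
    {"x": -0.059,"y": -0.1,"z": 0.02,"wx": -0.005,"wy": 0.013,"wz": -0.005,"grip": 0.2},
    {"x": -0.059,"y": -0.1,"z": 0.05,"wx": -0.005,"wy": 0.013,"wz": -0.005,"grip": 0.2},
    {"x": -0.059,"y": -0.1,"z": 0.08,"wx": -0.005,"wy": 0.013,"wz": -0.005,"grip": 0.2},
    {"x": -0.059,"y": -0.1,"z": 0.08,"wx": -0.005,"wy": 0.013,"wz": -0.005,"grip": 0.2},
    {"x": -0.059,"y": -0.1,"z": 0.08,"wx": -0.005,"wy": 0.013,"wz": -0.005,"grip": 0.2}
  ]
}}

```text
time: 10.58
ee_pos: [0.5404, 0.0915, 0.1342]
tool_rot: [179.9, -32.3, -2.2]
contact_force: [1.1, -0.7, -1.3]
grip_width: 0.0588
grip_force: 43.8
```

```bash
sed -i 's/OFF=.*/OFF=[.0007,.0005,-.0163]/' goal.py; python3 -c "
from goal import *
print(goal(3,0,30))"
```

```text
t 10.575 pos [0.5404 0.0915 0.1342] rpy [179.93 -32.28  -2.17] F [ 1.1 -0.7 -1.3] w 0.0588
jog xyz [-0.006  -0.0047  0.0539] w [ 0.0006 -0.0033  0.0009] | mm [-4.5 -3.5 40.4] deg [ 0.  -0.2  0.1]
[0.55832627 0.0943215  0.09757882]
```

{"name": "jog_arm", "arguments": {
  "increments": [
    {"x": -0.006,"y": -0.0047,"z": 0.03,"wx": 0,"wy": -0.003,"wz": 0.001,"grip": 0.2},
    {"x": -0.006,"y": -0.0047,"z": 0.054,"wx": 0,"wy": -0.003,"wz": 0.001,"grip": 0.2},
    {"x": -0.006,"y": -0.0047,"z": 0.054,"wx": 0,"wy": -0.003,"wz": 0.001,"grip": 0.2},
    {"x": -0.006,"y": -0.0047,"z": 0.054,"wx": 0,"wy": -0.003,"wz": 0.001,"grip": 0.2},
    {"x": -0.006,"y": -0.0047,"z": 0.054,"wx": 0,"wy": -0.003,"wz": 0.001,"grip": 0.2}
  ]
}}

```text
time: 11.2
ee_pos: [0.5591, 0.0945, 0.0988]
tool_rot: [180.0, -32.3, -2.2]
contact_force: [0.1, -0.2, -1.8]
grip_width: 0.0589
grip_force: 43.8
```

Run:
```python
from goal import *
import cv2
print(goal(3,0,10))
o=get_obs();c=get_calibration('wrist');im=grab_frame('wrist');np.save('w6.npy',c['view']);cv2.imwrite('pics/w6.png',im)
R=Rot.from_euler('xyz',o["tool_rot"],degrees=True)
L=np.array([[-45,6,4],[-45,-6,4],[-23,6,4],[-23,-6,4]])/1e3*[1,-1,-1]+OFF
print("notch",proj(c,R.apply(L)+o["ee_pos"]).round(1).tolist())
print("pin top/foot",proj(c,place(P,np.array([[34,0,31],[34,4,31],[34,-4,31],[38,0,31],[34,0,19]])/1e3,TH,.032)).round(1).tolist())
g=cv2.cvtColor(im,cv2.COLOR_BGR2GRAY)
print("cols",list(range(294,346,2)))
for r in range(310,372,3): print(r,*g[r,294:346:2])
```

```text
t 11.2 pos [0.5591 0.0945 0.0988] rpy [179.97 -32.25  -2.22] F [ 0.1 -0.2 -1.8] w 0.0589
jog xyz [-0.0018  0.0002  0.0274] w [ 0.0005 -0.0028  0.0001] | mm [-1.3  0.2 20.6] deg [ 0.  -0.2  0. ]
[0.56894191 0.09390728 0.08063372]
notch [[305.2, 359.3], [330.5, 359.3], [304.7, 319.6], [331.0, 319.6]]
pin top/foot [[318.2, 319.0], [310.8, 319.0], [325.6, 319.0], [318.2, 312.5], [318.2, 305.8]]
cols [294, 296, 298, 300, 302, 304, 306, 308, 310, 312, 314, 316, 318, 320, 322, 324, 326, 328, 330, 332, 334, 336, 338, 340, 342, 344]
310 62 62 64 63 64 65 65 63 64 63 61 64 61 64 62 64 65 65 64 64 62 64 65 64 66 65
313 63 64 64 64 65 66 65 61 63 61 61 63 63 61 63 64 65 63 65 64 65 64 63 64 66 67
316 64 62 63 62 63 62 63 65 63 61 60 61 64 63 61 61 63 60 63 64 62 64 63 65 67 62
319 63 64 63 63 63 64 62 60 61 58 58 62 62 62 62 62 62 62 62 64 63 60 62 64 64 65
322 61 63 62 62 61 67 34 30 31 31 60 62 63 63 62 64 50 32 30 62 65 65 64 65 67 65
325 61 62 61 59 60 62 61 62 62 66 63 62 62 63 64 62 64 62 64 58 60 60 61 61 61 63
328 62 63 63 62 61 63 57 62 63 62 62 63 62 65 63 63 61 64 63 60 65 63 63 63 63
[... 448 characters left out ...]
56 66 68 68 59 40 24 23 26 26 26 26 26 28 24 23
349 26 23 21 24 23 24 23 19 25 22 24 26 27 28 22 22 20 21 24 23 23 23 26 25 22 24
352 20 23 18 18 21 18 19 15 20 19 17 18 22 19 20 22 21 17 22 20 15 21 18 18 16 18
355 20 22 20 20 23 23 21 24 23 21 23 20 24 23 23 24 23 20 20 22 24 20 22 18 23 17
358 24 22 22 16 16 21 22 19 17 18 17 15 18 14 15 16 15 14 18 20 16 18 17 16 18 20
361 17 13 16 15 13 15 15 13 17 16 17 13 17 15 15 15 14 19 16 14 19 15 17 10 14 11
364 16 19 18 16 16 15 12 14 13 17 15 13 15 15 19 19 12 17 17 15 14 19 14 16 17 16
367 16 14 11 9 19 14 17 16 15 16 9 15 16 14 16 17 17 16 11 16 17 20 10 16 15 14
370 15 16 13 11 11 13 13 13 13 16 14 15 9 14 13 14 16 12 12 15 15 15 17 17 15 18
```

Run:
```python
from goal import *
import cv2
c=get_calibration('wrist');c["view"]=np.load('w6.npy')
print("ledge foot/top",proj(c,place(P,np.array([[24,0,19],[24,0,27],[20,0,27]])/1e3,TH,.032)).round(1).tolist())
g=cv2.cvtColor(cv2.imread('pics/w6.png'),cv2.COLOR_BGR2GRAY)
for r in range(318,336): print(r,*g[r,302:335])
```

```text
ledge foot/top [[318.2, 320.7], [318.2, 329.8], [318.2, 335.8]]
318 63 63 66 64 65 64 64 62 62 62 59 60 61 60 60 63 62 62 62 61 62 62 66 62 61 62 64 61 63 63 63 63 64
319 63 63 64 64 62 63 60 59 61 61 58 60 58 61 62 62 62 63 62 61 62 61 62 59 62 63 62 61 62 62 64 65 63
320 63 65 65 57 43 41 39 41 39 39 44 53 62 60 64 63 60 63 61 62 62 60 62 62 61 49 40 39 41 54 67 66 65
321 65 63 62 51 30 24 26 28 27 26 29 47 60 64 60 62 63 64 63 61 61 62 63 62 56 41 23 25 26 43 63 65 65
322 61 64 67 52 34 31 30 29 31 29 31 43 60 63 62 63 63 61 63 64 62 65 64 66 50 30 32 31 30 48 62 66 65
323 62 64 64 61 59 62 61 64 63 62 63 62 64 63 62 62 63 62 62 62 64 66 64 62 59 62 64 64 60 60 62 62 63
324 62 63 63 60 60 62 61 61 65 64 61 62 62 61 60 60 63 62 62 62 63 63 62 62 60 64 61 64 62 61 60 62 63
325 60 61 62 60 61 63 62 61 62 62 66 64 63 63 62 61 62 63 63 61 64 61 62 62 64 65 62 62 64 60 58 63 60
326 62 63 61 60 60 65 63 64 63 64 65 64 64 62 63 60 64 63 63 62 60 62 64 63 66 65 64 64 63 61 60 62 61
327 62 62 62 56 58 63 65 64 65 66 65 66 64 64 66 64 64 65 64 62 65 62 62 63 64 63 64 65 62 61 60 63 62
328 61 61 63 58 57 63 62 63 63 63 62 63 62 62 63 63 62 61 65 61 63 62 63 64 61 61 64 62 63 60 60 62 65
329 60 62 62 58 57 61 60 62 63 63 61 63 63 63 62 61 63 63 60 61 63 62 61 63 64 61 62 61 61 57 60 64 62
330 62 62 62 57 56 63 61 65 63 59 63 60 62 63 62 61 60 62 64 62 60 60 62 62 63 63 61 62 61 57 61 63 63
331 61 62 61 56 60 65 63 62 63 64 64 64 64 63 64 64 61 62 62 64 63 62 62 62 63 62 63 62 62 58 59 62 62
332 62 63 62 59 66 74 75 74 75 75 75 75 75 73 73 76 75 77 75 75 74 75 76 73 74 74 76 76 69 61 60 63 61
333 60 61 61 59 66 79 77 78 78 79 80 79 79 80 80 79 79 79 77 79 79 79 78 78 80 79 77 81 74 62 58 61 62
334 59 62 61 58 69 78 79 79 77 79 78 77 79 78 78 78 78 78 77 79 78 77 78 77 79 79 77 78 74 63 60 60 61
335 58 60 61 59 68 77 77 78 77 78 80 80 77 78 78 78 78 77 76 78 79 80 79 78 79 78 78 79 75 63 59 60 59
```

```bash
python3 -c "
from goal import *
print(goal(2,-.9,8));print(goal(2,-.9,3))"
```

```text
t 11.25 pos [0.559  0.0945 0.0986] rpy [179.96 -32.24  -2.22] F [-0.1  0.1 -1.2] w 0.0587
jog xyz [-0.0029  0.0015  0.03  ] w [ 0.0005 -0.0025  0.0003] | mm [-2.2  1.1 22.5] deg [ 0.  -0.1  0. ]
[0.56912178 0.09299958 0.07840802]
t 11.25 pos [0.559  0.0945 0.0986] rpy [179.96 -32.24  -2.22] F [-0.1  0.1 -1.2] w 0.0587
jog xyz [-0.0029  0.0015  0.0366] w [ 0.0005 -0.0025  0.0003] | mm [-2.2  1.1 27.5] deg [ 0.  -0.1  0. ]
[0.57177569 0.09289603 0.07417174]
```

{"name": "jog_arm", "arguments": {
  "increments": [
    {"x": -0.0029,"y": 0.0015,"z": 0.006,"wx": 0.0005,"wy": -0.0025,"wz": 0,"grip": 0.2},
    {"x": -0.0029,"y": 0.0015,"z": 0.014,"wx": 0.0005,"wy": -0.0025,"wz": 0,"grip": 0.2},
    {"x": -0.0029,"y": 0.0015,"z": 0.024,"wx": 0.0005,"wy": -0.0025,"wz": 0,"grip": 0.2},
    {"x": -0.0029,"y": 0.0015,"z": 0.03,"wx": 0.0005,"wy": -0.0025,"wz": 0,"grip": 0.2},
    {"x": -0.0029,"y": 0.0015,"z": 0.03,"wx": 0.0005,"wy": -0.0025,"wz": 0,"grip": 0.2}
  ]
}}

```text
time: 11.88
ee_pos: [0.5686, 0.093, 0.0765]
tool_rot: [180.0, -31.9, -2.2]
contact_force: [-0.5, 0.1, -0.6]
grip_width: 0.0587
grip_force: 43.8
```

```bash
python3 -c "
from goal import *
o=get_obs();R=Rot.from_euler('xyz',o['tool_rot'],degrees=True);print('Ftool',R.inv().apply(o['contact_force']).round(1))
print(goal(2,-.9,4));print(goal(2,-.9,1))"
```

```text
Ftool [-0.7 -0.1  0.2]
t 11.875 pos [0.5686 0.093  0.0765] rpy [179.99 -31.91  -2.21] F [-0.5  0.1 -0.6] w 0.0587
jog xyz [ 0.0019 -0.      0.0035] w [-0.      0.0029  0.0003] | mm [ 1.5 -0.   2.6] deg [-0.   0.2  0. ]
[0.57124491 0.09291674 0.075019  ]
t 11.875 pos [0.5686 0.093  0.0765] rpy [179.99 -31.91  -2.21] F [-0.5  0.1 -0.6] w 0.0587
jog xyz [ 0.002  -0.      0.0075] w [-0.      0.0029  0.0003] | mm [ 1.5 -0.   5.6] deg [-0.   0.2  0. ]
[0.57283725 0.0928546  0.07247723]
```

{"name": "jog_arm", "arguments": {
  "increments": [
    {"x": 0.002,"y": 0,"z": 0.002,"wx": 0,"wy": 0.003,"wz": 0,"grip": 0.2},
    {"x": 0.002,"y": 0,"z": 0.0045,"wx": 0,"wy": 0.003,"wz": 0,"grip": 0.2},
    {"x": 0.002,"y": 0,"z": 0.0045,"wx": 0,"wy": 0.003,"wz": 0,"grip": 0.2}
  ]
}}

```text
time: 12.25
ee_pos: [0.5719, 0.0929, 0.0751]
tool_rot: [180.0, -32.2, -2.2]
contact_force: [0.5, -0.0, -0.8]
grip_width: 0.0588
grip_force: 43.8
```

```bash
cat > chk.py <<'E'
from goal import *
import cv2,sys
o=get_obs();R=Rot.from_euler('xyz',o['tool_rot'],degrees=True);print('Ftool',R.inv().apply(o['contact_force']).round(1),'M',o['ft_torque'].round(2))
for z in (1,0): goal(1,-.9,z)
c=get_calibration('wrist');im=grab_frame('wrist');g=cv2.cvtColor(im,cv2.COLOR_BGR2GRAY)
print("pin",proj(c,place(P,np.array([[33,-.9,31],[33,-.9,23]])/1e3,TH,.032)).round(1).tolist())
cv2.imwrite('pics/'+sys.argv[1],im)
for r in range(316,348,2): print(r,*g[r,300:338])
E
python3 chk.py w7.png
```

```text
Ftool [ 0.  -0.   0.9] M [-0.04  0.38  0.01]
t 12.25 pos [0.5719 0.0929 0.0751] rpy [179.99 -32.16  -2.21] F [ 0.5 -0.  -0.8] w 0.0588
jog xyz [-0.0021  0.0001  0.0037] w [-0.0001 -0.0013  0.0004] | mm [-1.6  0.   2.8] deg [-0.  -0.1  0. ]
t 12.25 pos [0.5719 0.0929 0.0751] rpy [179.99 -32.16  -2.21] F [ 0.5 -0.  -0.8] w 0.0588
jog xyz [-0.0021  0.0001  0.005 ] w [-0.0001 -0.0013  0.0004] | mm [-1.6  0.   3.8] deg [-0.  -0.1  0. ]
pin [[317.9, 354.8], [317.9, 342.4]]
316 66 66 67 67 68 68 67 66 67 65 64 67 63 64 65 63 64 63 65 66 66 64 64 64 66 67 65 66 66 66 67 67 67 66 66 67 66 68
318 66 67 67 67 69 68 68 67 66 67 65 65 64 64 65 64 64 67 67 65 65 64 67 65 65 64 67 65 65 67 65 64 67 67 65 65 65 64
320 68 66 68 66 68 57 45 43 41 42 41 42 41 40 41 41 41 42 43 41 41 41 40 41 42 40 39 38 42 41 42 55 65 67 66 66 66 65
322 65 67 67 68 65 53 31 25 26 22 27 26 24 23 26 24 28 25 27 26 25 26 27 22 24 24 25 26 27 25 24 46 64 67 66 70 68 66
324 65 63 64 67 66 54 29 26 25 24 23 27 23 24 22 24 22 25 25 25 24 29 24 26 26 24 24 24 26 26 26 46 63 67 67 65 66 65
326 64 63 65 66 65 56 33 27 24 23 27 2
[... 559 characters left out ...]
62 61 64 63 54 38 19 23 25 34 43 47 49 50 51 52 51 51 50 48 49 51 51 49 41 23 22 21 18 23 45 60 62 65 62 63 63
338 62 63 62 63 59 54 36 21 19 21 35 51 48 49 50 52 50 51 49 50 51 52 50 49 47 46 32 23 16 23 26 46 60 63 64 61 63 63
340 63 61 62 63 62 56 40 18 17 22 38 46 49 48 50 51 49 51 51 50 50 51 50 52 49 48 35 21 21 19 23 44 62 63 62 61 65 65
342 63 63 65 63 61 57 41 19 19 24 41 50 46 49 49 47 50 49 53 51 47 51 47 49 49 47 37 13 22 24 19 44 58 64 64 64 61 62
344 24 34 37 44 53 52 40 21 21 25 40 48 50 51 51 48 51 47 53 50 51 50 51 49 50 48 37 22 18 16 21 45 56 44 39 32 23 25
346 26 25 21 24 28 22 25 25 21 12 20 17 32 34 41 43 46 49 47 47 48 47 42 36 32 23 15 18 22 17 17 16 21 17 20 23 21 21
```

The pin (columns 310-326) is centred in the notch (305-331). I'll lower in small steps.

{"name": "jog_arm", "arguments": {
  "increments": [
    {"x": 0,"y": 0,"z": 0.0015,"wx": 0,"wy": -0.001,"wz": 0,"grip": 0.2},
    {"x": 0,"y": 0,"z": 0.003,"wx": 0,"wy": -0.001,"wz": 0,"grip": 0.2},
    {"x": 0,"y": 0,"z": 0.003,"wx": 0,"wy": -0.001,"wz": 0,"grip": 0.2}
  ]
}}

```text
time: 12.68
ee_pos: [0.573, 0.0929, 0.0732]
tool_rot: [180.0, -32.1, -2.2]
contact_force: [0.9, -0.6, -1.8]
grip_width: 0.0585
grip_force: 43.8
```

{"name": "jog_arm", "arguments": {
  "increments": [
    {"x": 0,"y": 0,"z": 0.0008,"wx": 0,"wy": 0,"wz": 0,"grip": 0.2},
    {"x": 0,"y": 0,"z": 0.0015,"wx": 0,"wy": 0,"wz": 0,"grip": 0.2}
  ]
}}

```text
time: 12.92
ee_pos: [0.5737, 0.0929, 0.0723]
tool_rot: [180.0, -32.1, -2.2]
contact_force: [0.0, 0.6, -1.5]
grip_width: 0.0588
grip_force: 43.8
```

```bash
python3 chk.py w8.png | head -5
```

```text
Ftool [-0.8 -0.6  1.2] M [-0.02  0.4   0.01]
t 12.925 pos [0.5737 0.0929 0.0723] rpy [179.99 -32.11  -2.21] F [ 0.   0.6 -1.5] w 0.0588
jog xyz [-0.0021  0.0001 -0.0008] w [-0.0001 -0.0003  0.0004] | mm [-1.6  0.  -0.6] deg [-0. -0.  0.]
t 12.925 pos [0.5737 0.0929 0.0723] rpy [179.99 -32.11  -2.21] F [ 0.   0.6 -1.5] w 0.0588
jog xyz [-0.0021  0.0001  0.0005] w [-0.0001 -0.0003  0.0004] | mm [-1.6  0.   0.4] deg [-0. -0.  0.]
```

{"name": "jog_arm", "arguments": {
  "increments": [
    {"x": -0.001,"y": 0,"z": 0.0013,"wx": 0,"wy": 0,"wz": 0,"grip": 0.2},
    {"x": -0.001,"y": 0,"z": 0.0013,"wx": 0,"wy": 0,"wz": 0,"grip": 0.2}
  ]
}}

```text
time: 13.22
ee_pos: [0.5738, 0.0929, 0.0719]
tool_rot: [180.0, -32.2, -2.2]
contact_force: [-4.2, -1.4, 4.2]
grip_width: 0.0586
grip_force: 44.4
```

{"name": "jog_arm", "arguments": {
  "increments": [
    {"x": 0,"y": 0,"z": 0.0013,"wx": 0,"wy": 0,"wz": 0,"grip": 0.2},
    {"x": 0,"y": 0,"z": 0.0013,"wx": 0,"wy": 0,"wz": 0,"grip": 0.2}
  ]
}}

```text
time: 13.48
ee_pos: [0.5742, 0.0929, 0.0715]
tool_rot: [180.0, -32.1, -2.2]
contact_force: [-10.4, -1.4, 10.4]
grip_width: 0.0587
grip_force: 45.0
```

```bash
python3 chk.py w9.png | head -5
```

```text
Ftool [ -3.2   1.8 -14.3] M [0.   0.77 0.01]
t 13.475 pos [0.5742 0.0929 0.0715] rpy [179.98 -32.14  -2.2 ] F [-10.4  -1.4  10.4] w 0.0587
jog xyz [-0.0022  0.0001 -0.0021] w [-0.     -0.0009  0.0005] | mm [-1.6  0.1 -1.5] deg [-0.  -0.1  0. ]
t 13.475 pos [0.5742 0.0929 0.0715] rpy [179.98 -32.14  -2.2 ] F [-10.4  -1.4  10.4] w 0.0587
jog xyz [-0.0022  0.0001 -0.0007] w [-0.     -0.0009  0.0005] | mm [-1.6  0.1 -0.5] deg [-0.  -0.1  0. ]
```

That is contact with the bed. I'll ease the pressure and slide down toward the ledge.

{"name": "jog_arm", "arguments": {
  "increments": [
    {"x": 0,"y": 0,"z": -0.0014,"wx": 0,"wy": 0,"wz": 0,"grip": 0.2},
    {"x": -0.0013,"y": 0,"z": -0.0014,"wx": 0,"wy": 0,"wz": 0,"grip": 0.2},
    {"x": -0.0026,"y": 0,"z": -0.0014,"wx": 0,"wy": 0,"wz": 0,"grip": 0.2},
    {"x": -0.0026,"y": 0,"z": -0.0014,"wx": 0,"wy": 0,"wz": 0,"grip": 0.2}
  ]
}}

```text
time: 14.02
ee_pos: [0.5732, 0.093, 0.0715]
tool_rot: [-180.0, -32.3, -2.2]
contact_force: [-1.7, -0.4, 5.6]
grip_width: 0.0587
grip_force: 44.3
```

```bash
python3 chk.py w10.png
```

```text
Ftool [ 1.6  0.5 -5.6] M [0.03 0.   0.03]
t 14.025 pos [0.5732 0.093  0.0715] rpy [-179.99  -32.32   -2.23] F [-1.7 -0.4  5.6] w 0.0587
jog xyz [-0.0011  0.0002 -0.0014] w [-0.0003 -0.0039  0.0001] | mm [-0.8  0.1 -1. ] deg [-0.  -0.2  0. ]
t 14.025 pos [0.5732 0.093  0.0715] rpy [-179.99  -32.32   -2.23] F [-1.7 -0.4  5.6] w 0.0587
jog xyz [-0.0011  0.0002 -0.    ] w [-0.0003 -0.0039  0.0001] | mm [-0.8  0.1 -0. ] deg [-0.  -0.2  0. ]
pin [[318.1, 359.8], [318.1, 346.9]]
316 66 68 69 67 68 68 66 67 68 68 66 66 66 64 64 63 66 66 67 67 67 66 64 65 67 67 69 64 65 67 64 65 67 67 65 65 68 64
318 65 67 68 68 66 66 65 67 67 65 66 63 66 65 64 65 64 66 64 67 67 65 65 66 67 66 67 65 66 67 68 67 68 65 66 66 66 65
320 69 66 68 68 66 59 45 41 39 41 43 42 39 42 38 39 43 40 42 39 43 42 40 41 41 42 45 42 42 40 41 56 67 70 70 65 68 69
322 65 67 68 67 67 52 30 27 27 27 22 25 27 25 28 26 27 23 26 27 23 28 29 23 24 27 26 29 30 24 27 49 65 69 67 68 68 69
324 65 66 68 67 65 55 34 28 27 27 24 27 29 24 24 25 28 24 26 27 27 25 28 25 23 23 25 23 24 27 29 45 61 66 67 65 67 64
326 64 63 64 63 63 53 31 24 24 25
[... 564 characters left out ...]
61 64 64 64 54 32 18 20 22 22 22 19 29 33 42 50 51 52 51 51 47 35 27 22 24 25 19 22 23 19 45 63 65 62 65 64 62
338 64 62 63 62 62 56 37 20 19 20 23 27 42 50 50 50 48 49 50 52 49 50 50 50 43 29 19 19 23 17 26 47 62 64 62 63 62 63
340 63 64 63 64 63 54 36 19 21 17 34 42 48 49 49 49 50 50 50 52 49 51 49 48 47 39 26 23 23 18 25 46 62 65 65 64 63 63
342 62 64 62 62 63 61 40 21 18 20 38 50 48 49 50 50 50 51 50 50 50 49 49 50 47 50 38 21 21 21 24 44 60 63 62 61 63 62
344 27 33 38 45 55 57 40 21 18 26 41 49 48 49 50 49 48 51 52 50 53 51 50 49 50 51 41 28 20 19 20 42 52 47 44 35 25 25
346 25 28 26 26 24 29 25 23 28 25 28 27 31 37 42 44 50 49 50 51 48 49 42 35 35 27 26 25 27 24 30 27 27 26 27 25 23 25
```

```bash
cat > dx.py <<'E'
from goal import *
c=get_calibration('wrist')
Ri=Rot.from_euler('ZY',[P[2],-TH]).inv()
V=c["view"];cam=-V[:3,:3].T@V[:3,3]
def hit(u,v,z):
    K=c["intrinsics"];d=V[:3,:3].T@np.array([(u-K[0,2])/K[0,0],-(v-K[1,2])/K[1,1],-1])
    o=Ri.apply(cam-[P[0],P[1],.032])*1e3;d=Ri.apply(d);return o+d*(z-o[2])/d[2]
import sys
n,f=map(float,sys.argv[1:]);a=hit(318.3,n,23);b=hit(318.2,f,19);print(a,b,"dx",a[0]-b[0]-8)
E
python3 dx.py 319.7 335.5
```

```text
[47.77770246 -0.99235686 23.        ] [36.05528311 -0.95120433 19.        ] dx 3.722419343333982
```

{"name": "jog_arm", "arguments": {
  "increments": [
    {"x": -0.001,"y": 0,"z": -0.0004,"wx": 0,"wy": 0,"wz": 0,"grip": 0.2},
    {"x": -0.002,"y": 0,"z": -0.0004,"wx": 0,"wy": 0,"wz": 0,"grip": 0.2},
    {"x": -0.003,"y": 0,"z": -0.0004,"wx": 0,"wy": 0,"wz": 0,"grip": 0.2},
    {"x": -0.004,"y": 0,"z": -0.0004,"wx": 0,"wy": 0,"wz": 0,"grip": 0.2},
    {"x": -0.004,"y": 0,"z": -0.0004,"wx": 0,"wy": 0,"wz": 0,"grip": 0.2}
  ]
}}

```text
time: 14.7
ee_pos: [0.5706, 0.093, 0.0699]
tool_rot: [-180.0, -32.3, -2.2]
contact_force: [5.0, 1.1, 2.9]
grip_width: 0.0583
grip_force: 43.9
```

```bash
python3 chk.py w11.png | cut -c1-100 | sed -n '1,3p;6,22p'
```

```text
Ftool [ 5.8 -1.3  0.2] M [ 0.18 -0.66  0.04]
t 14.7 pos [0.5706 0.093  0.0699] rpy [-179.99  -32.33   -2.23] F [5.  1.1 2.9] w 0.0583
jog xyz [ 0.003   0.0001 -0.0013] w [-0.0003 -0.004   0.0001] | mm [ 2.3  0.1 -0.9] deg [-0.  -0.2  
pin [[318.0, 354.0], [318.0, 341.2]]
316 67 66 67 68 70 66 67 66 65 65 67 65 66 64 64 64 65 67 66 67 66 65 67 64 66 66 65 67 67 67 67 68 
318 66 65 67 68 68 68 66 67 66 66 67 66 66 64 62 62 65 65 67 68 64 67 65 65 64 65 67 64 67 66 67 65 
320 68 67 66 69 69 59 46 43 43 40 43 41 42 40 41 41 42 41 41 41 42 39 40 40 43 45 41 42 40 42 43 56 
322 68 67 68 67 68 54 32 26 25 29 25 26 30 28 27 24 25 28 25 23 24 29 26 29 27 22 24 27 25 26 26 48 
324 66 64 66 65 65 53 31 26 28 24 24 27 23 20 24 23 24 23 24 23 26 25 26 27 27 24 30 25 26 23 26 47 
326 64 65 65 63 66 55 30 22 25 24 27 24 25 23 26 21 24 25 26 23 24 23 22 26 23 22 29 25 26 27 27 48 
328 65 64 67 67 66 54 29 22 22 25 23 26 22 25 21 25 22 22 25 22 21 23 24 23 24 22 22 27 23 27 25 48 
330 66 65 67 66 65 56 31 23 29 25 22 24 24 23 29 36 39 47 52 48 40 34 28 23 24 25 30 22 21 22 25 48 
332 64 65 63 64 64 56 38 20 22 21 24 27 37 45 51 52 48 52 51 52 52 49 51 48 31 25 26 24 24 22 25 48 
334 64 66 66 64 65 54 35 24 26 20 34 47 51 50 50 50 50 52 51 50 52 51 51 51 47 43 30 17 21 24 26 47 
336 62 64 64 62 64 54 33 22 23 24 39 49 51 52 51 50 51 52 51 52 50 50 50 51 51 50 36 24 18 21 26 48 
338 63 65 64 64 64 53 35 22 19 27 43 49 49 52 52 49 51 50 50 51 50 51 52 48 50 50 40 23 24 23 23 46 
340 62 64 64 65 65 55 34 22 20 23 39 48 49 51 48 51 50 49 51 51 49 48 51 52 49 51 42 26 22 21 21 44 
342 64 62 62 62 63 55 36 20 20 31 43 51 50 50 50 50 50 49 51 50 50 53 50 50 48 48 41 26 21 22 19 49 
344 28 31 35 48 56 56 42 20 18 30 43 47 49 47 49 50 51 49 47 49 50 51 48 49 49 50 44 26 19 18 23 44 
346 24 26 25 22 24 22 22 20 23 23 19 21 30 36 42 47 47 50 50 47 49 49 42 34 30 22 21 20 21 26 19 23
```

Ledge contact is clear: about 6 N along the slope and almost nothing normal to it. Releasing.

{"name": "jog_arm", "arguments": {
  "increments": [
    {"x": 0.0006,"y": 0,"z": 0.0003,"wx": 0,"wy": -0.002,"wz": 0,"grip": 0.2},
    {"x": 0.0006,"y": 0,"z": 0.0003,"wx": 0,"wy": -0.002,"wz": 0,"grip": 0.6},
    {"x": 0.0006,"y": 0,"z": 0,"wx": 0,"wy": 0,"wz": 0,"grip": 0.75},
    {"x": 0.0006,"y": 0,"z": 0,"wx": 0,"wy": 0,"wz": 0,"grip": 0.75},
    {"x": 0.0006,"y": 0,"z": 0,"wx": 0,"wy": 0,"wz": 0,"grip": 0.75}
  ]
}}

```text
time: 15.38
ee_pos: [0.5688, 0.093, 0.0683]
tool_rot: [180.0, -32.0, -2.2]
contact_force: [-0.1, -1.5, -0.4]
grip_width: 0.0748
grip_force: 0.0
```

```bash
python3 chk.py w12.png | cut -c1-130 | sed -n '1,3p;6,22p'
```

```text
Ftool [-0.3  1.5  0.3] M [ 0.01  0.24 -0.01]
t 15.375 pos [0.5688 0.093  0.0683] rpy [179.98 -32.01  -2.2 ] F [-0.1 -1.5 -0.4] w 0.0748
jog xyz [ 0.0062  0.     -0.0019] w [0.     0.0013 0.0004] | mm [ 4.6  0.  -1.4] deg [0.  0.1 0. ]
pin [[317.9, 350.2], [317.9, 337.5]]
316 67 67 67 65 67 56 42 44 44 42 42 42 42 38 45 41 41 44 43 42 42 42 42 42 43 42 42 43 38 44 45 52 65 67 66 67 67 65
318 67 66 67 67 67 56 29 28 27 26 27 31 30 27 28 29 31 27 25 27 28 26 28 28 28 27 26 28 26 25 28 49 65 67 68 70 69 69
320 64 66 65 65 67 52 31 26 28 26 28 27 27 26 26 26 29 26 26 28 29 31 29 30 29 27 27 28 26 27 27 47 64 65 66 65 65 65
322 65 66 64 66 64 52 28 26 29 24 28 22 24 30 26 25 26 23 27 27 27 25 23 24 29 26 24 27 26 25 25 47 62 65 64 64 65 66
324 67 64 66 64 67 52 30 26 23 28 25 26 22 25 27 25 24 28 27 26 24 27 27 24 22 25 26 26 24 27 27 48 64 66 65 66 66 66
326 65 64 62 66 68 53 29 24 24 24 29 23 26 26 28 34 36 46 46 41 35 30 28 22 27 24 23 22 24 27 24 47 65 64 66 67 66 68
328 65 64 64 65 65 53 32 25 26 22 24 21 37 49 50 51 52 50 51 51 54 53 50 45 30 24 24 24 26 24 28 47 61 63 65 63 64 66
33
[... 359 characters left out ...]
63 62 63 63 52 30 21 22 30 45 49 49 48 49 52 49 50 51 50 52 52 50 49 52 48 39 26 23 24 22 47 63 65 65 63 64 64
338 64 62 63 63 63 54 34 23 22 32 43 52 52 51 49 50 51 51 51 53 49 50 51 50 50 50 43 27 22 23 22 44 61 63 65 65 61 63
340 61 62 59 61 60 53 32 19 22 34 46 51 51 51 48 50 51 51 51 50 52 50 50 52 48 47 41 25 22 26 21 46 60 62 62 63 63 62
342 63 61 63 65 62 54 35 17 19 37 47 50 49 49 51 50 49 51 52 50 51 48 51 52 49 48 39 23 16 22 27 48 64 63 61 64 64 62
344 30 33 36 46 55 52 31 23 18 37 47 47 51 58 58 61 64 61 64 66 63 62 60 54 51 51 44 28 22 20 21 46 56 48 41 35 22 26
346 26 22 25 24 27 23 24 24 26 27 22 27 38 47 51 54 61 60 60 63 59 61 50 43 38 29 26 25 24 24 27 28 25 30 24 20 22 24
```

```bash
python3 dx.py 315.7 326
```

```text
[44.9991672  -1.07567635 23.        ] [36.43650666 -1.03825799 19.        ] dx 0.5626605356986687
```

{"name": "jog_arm", "arguments": {
  "increments": [
    {"x": 0,"y": 0,"z": -0.015,"wx": 0,"wy": 0,"wz": 0,"grip": 0.9},
    {"x": 0,"y": 0,"z": -0.05,"wx": 0,"wy": 0,"wz": 0,"grip": 0.9},
    {"x": 0,"y": 0,"z": -0.1,"wx": 0,"wy": 0,"wz": 0,"grip": 0.9},
    {"x": 0,"y": 0,"z": -0.16,"wx": 0,"wy": 0,"wz": 0,"grip": 0.9},
    {"x": 0,"y": 0,"z": -0.16,"wx": 0,"wy": 0,"wz": 0,"grip": 0.9}
  ]
}}

```text
time: 16.05
ee_pos: [0.5068, 0.0958, 0.1757]
tool_rot: [-180.0, -32.6, -2.2]
contact_force: [0.3, 0.3, 0.0]
grip_width: 0.0813
grip_force: 0.0
```

{"name": "jog_arm", "arguments": {
  "increments": [
    {"x": 0,"y": 0,"z": 0,"wx": 0,"wy": 0,"wz": 0,"grip": 0.9},
    {"x": 0,"y": 0,"z": 0,"wx": 0,"wy": 0,"wz": 0,"grip": 0.9},
    {"x": 0,"y": 0,"z": 0,"wx": 0,"wy": 0,"wz": 0,"grip": 0.9}
  ]
}}

```text
time: 16.42
ee_pos: [0.5054, 0.0954, 0.169]
tool_rot: [180.0, -31.9, -2.2]
contact_force: [0.2, -0.1, -0.2]
grip_width: 0.0813
grip_force: 0.0
```

Run:
```python
from goal import *
import cv2
c=get_calibration('wrist');im=grab_frame('wrist');cv2.imwrite('pics/w13.png',im);np.save('w13.npy',c['view'])
g=cv2.cvtColor(im,cv2.COLOR_BGR2GRAY)
Pt=place(P,np.array([[24,29,23],[24,-31,23],[114,-31,23],[114,29,23],[46,-.9,23],[24,-.9,23],[37,-.9,19],[165,0,31],[33,-.9,31]])/1e3,TH,.032)
u=proj(c,Pt);print(u.round(1).tolist())
x=int(u[4,0]);y=int(u[4,1])
for r in range(y-4,y+24): print(r,*g[r,x-12:x+14])
print("row profile",int(u[0,1]+u[3,1])//2,x-50)
m=int(u[0,1]+u[3,1])//2
print(*g[m,x-50:x+50]);print("20 lower",*g[m+18,x-50:x+50]);print("20 up",*g[m-18,x-50:x+50])
print("col up slope at x-15",*g[int(u[2,1])-12:int(u[0,1])+14,x-12])
```

```text
[[282.2, 247.6], [353.6, 247.6], [357.4, 138.7], [278.5, 138.7], [317.8, 223.0], [317.8, 247.6], [317.8, 231.4], [316.5, 64.6], [317.8, 241.5]]
218 102 103 103 101 103 103 103 102 101 100 98 99 100 101 100 98 101 100 101 103 102 102 102 100 102 104
219 104 102 102 102 102 105 102 101 103 101 99 98 100 99 100 101 99 100 101 101 103 102 101 99 101 102
220 102 102 101 103 102 104 104 103 100 101 99 98 101 101 101 100 100 101 102 102 102 104 102 102 101 104
221 102 103 102 102 104 103 103 101 99 99 98 98 101 99 100 101 101 101 100 101 103 102 105 100 101 102
222 101 102 102 103 102 102 103 101 102 101 98 97 101 100 101 100 100 100 100 102 102 103 102 101 102 104
223 103 103 100 101 104 103 102 101 102 101 99 97 101 100 100 101 99 100 103 101 101 102 103 101 103 103
224 102 102 102 101 102 103 99 98 97 95 94 96 96 96 95 96 96 96 96 96 98 101 100 101 102 105
225 105 104 102 104 105 94 66 46 45 44 42 43 41 40 40 42 42 42 41 41 71 98 103 105 104 104
226 104 104 103 105 106 95 65 33 33 32 32 31 29 33 31 33 31 32 31 31 70 97 104 104 106 105
227 103 103 100 103 101 93 61 32 31 33 35 35 35 32 35
[... 2658 characters left out ...]
02 102 100 102 102 101 105 102 102 103 104 106 106 106 104 103 105 103 103 104 104 105 104 106 106 103 103 108 107 103 104 103 102 104 101 102 101 92 77 78 78 77 78 75 76 77 75 74
col up slope at x-15 79 78 79 79 80 80 80 80 78 78 79 79 76 31 33 54 50 52 51 48 52 53 52 53 50 50 50 50 50 48 57 105 104 105 104 104 104 103 104 105 103 105 105 103 101 104 103 103 103 104 103 103 102 102 102 105 105 103 103 104 101 103 103 105 103 103 104 104 104 102 103 103 105 103 105 103 104 103 102 104 103 103 103 102 103 102 104 101 101 102 104 103 102 104 102 102 101 103 102 105 104 103 101 102 102 103 102 99 101 98 100 99 100 101 98 100 102 103 103 104 101 102 102 98 85 101 130 131 131 129 130 127 72 57 82
```

The blade is home. There is no gap to the ledge, the pin is centred in the notch, the edges line up with the slope, and the arm is clear.

```bash
python3 -c "
from station import *
o=get_obs();print(o['qvel'].round(1),o['contact_force'].round(1));print(finish_job())"
```

```text
[ 0.  -0.3 -0.2 -0.1 -0.1 -0. ] [-0.2  0.1  0.4]
the job is handed in; nothing more can be done
None
```

The stand is open and holding by itself, and the notched blade is released on its bed, notch over the pin and end against the ledge; the job is handed in at about 16.5 s, but no verdict came back.

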